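# Put the dye jars and the print block back in their stands

## Robot

A 6-joint arm with a two-finger parallel gripper is mounted at the origin on a cart in front of the work surface, level with it; the furniture and walls round the work are solid. World frame = base frame: x ahead of the robot, y to its left, z up, the work surface at z = 0. Lengths are in m, angles in rad, forces in N, time in s.
With the tool pointing down it reaches from about 0.35 to 0.85 m from the base axis. Payload 8.1 kg.
Tool frame: the origin (TCP) lies at the very end of the fingers, on their centre line; the grasp point (between the pads) lies 19 mm behind it; z points along the fingers, y is the line along which they close (so a half turn about z gives the same grasp; the last joint's range is limited). The gripper opens to 93 mm and grips with 3 to 60 N. Pads are 15 mm wide; open, the fingers measure 128 mm over their backs; the gripper's body (75 mm by 188 mm) begins 65 mm behind the grasp point.
Start: joints at [1.204, 0.13, 1.488, -0, 1.523, -0.085], TCP at [0.167, 0.576, 0.219] pointing down, gripper open.
Joint ranges: [-2.96, 2.96], [-0.89, 2.26], [0.02, 2.5], [-1.34, 4.48], [0, 2.73], [-2.66, 2.66]. Speed limits (rad/s): [2.39, 2.39, 2.79, 3.14, 3.14, 3.14].

## Interface

Orientations are given as a unit quaternion [x, y, z, w].
In Python, from bench import read_state, get_image, camera_model, close_job gives the robot as it stands.
- The arm moves only by the shell command python3 -m pendant 'ROWS' [OPENING] [FORCE]. ROWS is JSON, a list of rows, each a list of 2 entries, a list of its own where there are three numbers: the shift along the tool's x, y, z in units of 25 mm (1.0 is 25 mm), then the turn about the tool's z in units of 6 degrees (1.0 is 6 degrees). A call has 1 to 8 rows; each row is the pose to reach, as a shift and turn from the pose commanded when the call began, along the tool's axes at that moment; what a row does not reach only later rows make up. A row lasts 1/12 s, in which the tool goes at most 41.7 mm and 7.16 degrees, less where a joint would pass 70% of its speed; a pose out of reach is approached as far as the arm can. A call with a gripper value outside its range is refused whole. OPENING is the closure, from -1 (fully open) to 1 (shut), set as the call begins (- or left out, the last holds). The fingers move at their own pace and stop on an object; FORCE is the grip in N (left out, the last holds). Time passes only in rows, so rows that repeat a pose let the fingers close. It gives the time, the measured TCP pose, the force, the opening and the grip force at its end, in the units of the state.
- read_state(): the state, without advancing time (a new reading comes with each control period).
- get_image(name): name is "scene" or "top" or "wrist"; returns the picture (400x640x3 uint8, red, green, blue); there is no depth.
- camera_model(name): a dict with "mtx" (3x3 intrinsics, pixels), "k1" (the pictures are not rectified: a ray, as slopes to the right and down, at radius r is drawn at 1 + k1 r^2 times it, then the intrinsics apply), "rvec" (rotation vector, rad) and "tvec" (3), from world to camera coordinates, as OpenCV has them; the wrist camera has in their place "tool_from_camera" (4x4, takes a point from camera to tool coordinates, whose origin is the TCP and whose axes are the flange's). Camera axes: x right, y down, z forward; pixel columns grow to the right and rows downward; lengths in m; the calibration is good to about 2 mm. A picture is of the moment at which its call begins: read the wrist's pose just before it. camera_model takes no time and is no camera call.
- close_job(): hands the job in; it is judged then, once.
The state is a dict: "time": time; "q": joint angles; "joint_vel": joint speeds; "joint_efforts": joint torques, N m; "tcp_pos": TCP position; "tool_rot": TCP orientation; "ft_force": force on the tool from outside, world axes, zero at the start; "ft_torque": the same for the moment, N m; "width": finger opening in m; "grasp_force": force on a finger pad.
Only numpy, scipy, OpenCV 4.12 (cv2) and the standard library are available. Lean on these libraries where they do the work, as an engineer would, in place of code of your own. Each camera call takes 0.05 s, during which the arm holds its last target. There are 200 camera calls.

## Task

Put the four things back where they belong: each of the two big jars upright into the round stand whose mat has the colour of its lid, and the wooden print block, feet down, into the rectangular tray with its long side along the tray's long side. Stand the slim spice jar at the open front of the white spring clip and push it in between the two steel fingers until it snaps past them and stands fully home against the back wall, on the base. Leave the white pot and the empty greyish glass where they are.

Things in the scene. Friction and masses are not known exactly. Their poses are not given: they have to be found in the camera images.
- red_jar: Loose glass jar with a red lid and pink contents, about 0.36 kg: body 61 mm and lid 65 mm in diameter, 97 mm high, lid in the top 11 mm. Origin at the centre of its underside, z up along its axis. Can be gripped from above across the lid and upper body. Belongs in the stand with the red mat.
- black_jar: Loose glass jar with a black lid and mustard-yellow contents, about 0.33 kg: body 60 mm and lid 63 mm in diameter, 94 mm high, lid in the top 11 mm. Origin at the centre of its underside, z up along its axis. Belongs in the stand with the black mat.
- print_block: Loose brown wooden printing block with a turned round knob on top: 50 mm along its x, 62 mm along its y (the long side), 68 mm high, 0.085 kg. It stands on four small feet 8 mm high; the slab is from 8 to 28 mm, the knob (28 mm in diameter, on the axis) from 28 to 68 mm above the origin. Origin at the centre of its underside, z up. Belongs in the rectangular tray.
- spice_jar: Loose slim spice jar, dark cap, green label: 40 mm in diameter, 105 mm high (cap: top 21 mm), 0.11 kg. Origin at the centre of its underside, z up. For the clip: stand it on the base with its axis at the clip's x = -46 mm, push along +x (5 to 10 N) till the fingers snap behind it. Gripped at the cap with the gripper closing along the clip's x it cannot tip; fingertips stay above 70 mm there.
- red_stand: Fixed round light-wood stand (108 mm disc, 6 mm thick) with a red mat inside a raised wooden rim: rim inside diameter 84 mm, outside 96 mm, its top 14 mm above the table; the floor inside is 6 mm above the table. Origin at the centre of its underside, on the table.
- black_stand: Fixed round light-wood stand of the same size as the red one (floor 6 mm above the table, rim inside diameter 84 mm, rim top at 14 mm), but with a black mat. Origin at the centre of its underside, on the table.
- block_tray: Fixed rectangular wooden tray with a grey floor: recess 65 mm along its x and 79 mm along its y (the long side), floor 6 mm above the table, rim 6 mm thick with its top at 14 mm. Origin at the centre of its underside, on the table. The print block fits lengthwise, either way round.
- clip: Fixed white spring clip. Origin on the table under the seat (green disc); x runs from the open front to the back wall (face at x = +21 mm, top 64 mm above the table). Base x -58 to +36, y +-39 mm, top 10 mm above the table. Sprung steel fingers 46 to 63 mm above the table, rollers at x = -14 mm, 28 mm apart at rest, flared lips out to x = -32 mm. Seated, the jar's axis is at x = 0 to 1 mm.
- pot: Bystander: low white pot with a blue band and a grey lid, 69 mm in diameter, 41 mm high, standing loose in front of the blue basin. Origin at the centre of its underside. Leave alone. (The blue basin is fixed, 140 mm high; its front rim is at x = 0.49 m and its left rim at y = 0.115 m.)
- glass: Bystander: empty, waisted, greyish drinking glass, 62 mm in diameter, 86 mm high, standing loose behind the stands. Origin at the centre of its underside. Leave alone.
Not all that is in view belongs to the job. There is more than one size of the spice_jar; the one meant has the size given above.

How it is judged:
At the end, for the whole second after the job is handed in: Each big jar stands upright on the floor of the stand of its lid's colour (within 13 mm of centre), the block on its feet in the tray (14 mm, long sides parallel within 20 degrees), the spice jar upright on the clip's base within 6 mm of the seat; all released and at rest (horizontal distance between red_jar and red_stand below 0.013 m and z of red_jar in the frame of red_stand between 0.002 and 0.01 m and angle between each of red_jar, black_jar, print_block, spice_jar's own z axis and vertical below 0.12 rad and linear speed of each of red_jar, black_jar, print_block, spice_jar below 0.02 m/s and horizontal distance between black_jar and black_stand below 0.013 m and z of black_jar in the frame of black_stand between 0.002 and 0.01 m and horizontal distance between print_block and block_tray below 0.014 m and z of print_block in the frame of block_tray between 0.002 and 0.01 m and angle between the x axis of print_block and the x axis of block_tray, either way round below 0.35 rad and horizontal distance between spice_jar and clip below 0.006 m and z of spice_jar in the frame of clip between 0.002 and 0.014 m); the robot touches nothing.
It fails at once if the pot was shifted by more than 30 mm (distance of pot from where it was at the start of the episode above 0.03 m).
It fails at once if the glass was shifted by more than 30 mm (distance of glass from where it was at the start of the episode above 0.03 m).
It also fails if it takes over 128 s, if anything falls off the work surface, if the arm or the gripper's body presses on something with over 40 N, if the wrist force passes 120 N, or if a joint passes its speed limit or range.

## Working session

There is one attempt and no reset: what is moved stays moved. The work goes in short steps, Python scripts to look and compute and a shell command to move; the robot and the scene stay as the last step left them, time stands still between calls to the robot, and variables do not carry over. Pictures are saved under pics/ and viewed, at most 14 in all, crops included, and the job is handed in when it is done.

```bash
ls; mkdir -p pics; cat > h.py <<'E'
import numpy as np, cv2
from bench import read_state, get_image, camera_model, close_job
from scipy.spatial.transform import Rotation as R
def save(img,n): cv2.imwrite('pics/'+n,cv2.cvtColor(img,cv2.COLOR_RGB2BGR))
def pose(name,st=None):
    m=camera_model(name); K=np.array(m['mtx'])
    if 'rvec' in m:
        Rc=R.from_rotvec(np.ravel(m['rvec'])).as_matrix(); t=np.ravel(m['tvec'])
        return K,m['k1'],Rc.T,-Rc.T@t
    T=np.array(m['tool_from_camera']); Rt=R.from_quat(st['tool_rot']).as_matrix()
    return K,m['k1'],Rt@T[:3,:3],Rt@T[:3,3]+np.array(st['tcp_pos'])
def ray(name,uv,st=None):
    K,k1,Rw,c=pose(name,st)
    d=np.linalg.solve(K,[uv[0],uv[1],1.])[:2]; p=d.copy()
    for _ in range(20): p=d/(1+k1*(p@p))
    return c,Rw@np.array([p[0],p[1],1.])
def onz(name,uv,z,st=None):
    c,d=ray(name,uv,st); return c+d*(z-c[2])/d[2]
def proj(name,P,st=None):
    K,k1,Rw,c=pose(name,st); q=Rw.T@(np.array(P)-c); p=q[:2]/q[2]; p=p*(1+k1*(p@p))
    return (K@[p[0],p[1],1])[:2]
def two(n1,uv1,n2,uv2,s1=None,s2=None):
    c1,d1=ray(n1,uv1,s1); c2,d2=ray(n2,uv2,s2)
    A=np.stack([d1,-d2],1); s=np.linalg.lstsq(A,c2-c1,rcond=None)[0]
    a,b=c1+s[0]*d1,c2+s[1]*d2; return (a+b)/2,np.linalg.norm(a-b)
E
python3 - <<'E'
from h import *
for n in('scene','top'): save(get_image(n),n+'0.png')
s=read_state(); save(get_image('wrist'),'wrist0.png')
print({k:np.round(v,3) for k,v in s.items()}); print(pose('scene')[3],pose('top')[3]); print(camera_model('wrist'))
E
```

```text
pics
{'time': np.float64(0.1), 'q': array([ 1.204,  0.131,  1.489, -0.   ,  1.523, -0.085]), 'joint_vel': array([ 0.   , -0.002, -0.001, -0.001,  0.   ,  0.002]), 'joint_efforts': array([ 3.0000e-03, -5.6134e+01, -4.9309e+01,  7.7000e-02,  2.9000e-02,
       -0.0000e+00]), 'tcp_pos': array([0.167, 0.576, 0.218]), 'tool_rot': array([ 0.14 ,  0.99 , -0.001, -0.   ]), 'ft_force': array([-0.05 , -0.089, -0.295]), 'ft_torque': array([ 0.001, -0.026, -0.032]), 'grasp_force': np.float64(0.0), 'width': np.float64(0.093)}
[ 0.70481972 -1.40806544  0.92502112] [ 0.43544656 -0.0442389   1.21300774]
{'mtx': array([[306.74824496,   0.        , 320.10621923],
       [  0.        , 306.74824496, 201.8974602 ],
       [  0.        ,   0.        ,   1.        ]]), 'k1': 0.020542906570305757, 'tool_from_camera': array([[-4.16968995e-04, -9.70587388e-01, -2.40748726e-01,
         6.65300206e-02],
       [ 9.99999850e-01, -4.90264260e-04,  2.44551136e-04,
         7.96250884e-04],
       [-3.55388745e-04, -2.40748588e-01,  9.70587446e-01,
        -1.66494679e-01],
       [ 0.00000000e+00,  0.00000000e+00,  0.00000000e+00,
         1.00000000e+00]])}
```

View pics/scene0.png

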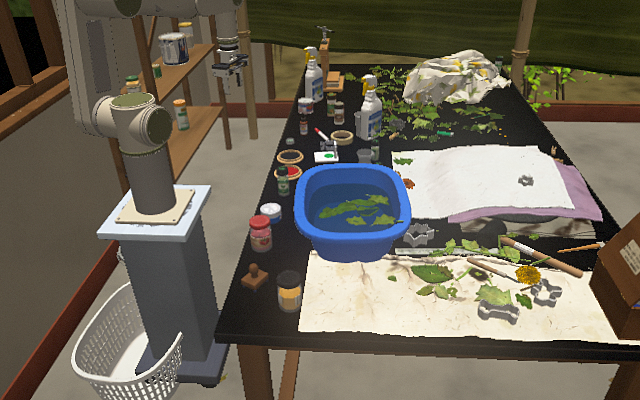

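View pics/top0.png

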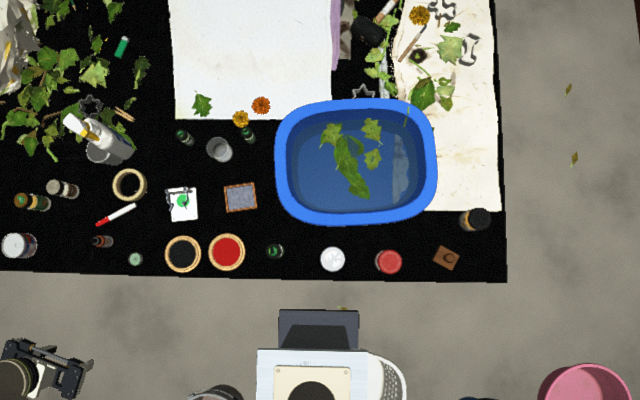

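The top view shows: clip (182,204), tray (240,198), black stand (182,253), red stand (227,252), pot (332,259), red jar (388,261), block (446,257), black jar (475,218), glass (219,149). Spice jar candidates are (275,251), (186,136), (248,135) and (135,259), so I'll enlarge them.

```bash
python3 - <<'E'
import cv2,numpy as np
t=cv2.imread('pics/top0.png'); s=cv2.imread('pics/scene0.png')
f=lambda i,x,y,w,h,W,H:cv2.resize(i[y:y+h,x:x+w],(W,H),interpolation=cv2.INTER_CUBIC)
a=f(t,120,120,180,160,400,356) ; b=f(s,260,90,150,120,400,356)
cv2.imwrite('pics/c1.png',np.hstack([a,b]))
E
```

```text
(no output)
```

View pics/c1.png

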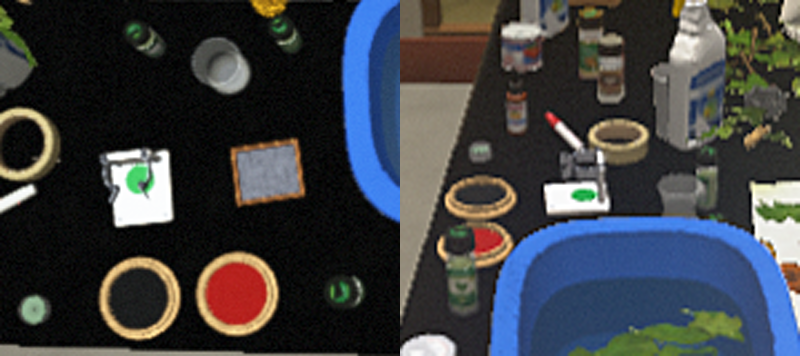

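```bash
python3 - <<'E'
from h import *
for n,uv,z in [('sp275',(275,251),.105),('sp186',(186,136),.1),('sp248',(248,135),.1),('red',(388,261),.097),('blk',(475,218),.094),('block',(446,257),.028),('tray',(240,198),.014),('redst',(227,252),.014),('blst',(182,253),.014),('clip',(183,204),.01),('pot',(332,259),.041),('135',(135,259),.05)]:
    P=onz('top',uv,z); print(n,P.round(3),'scene top/base px',proj('scene',P).round(0),proj('scene',[P[0],P[1],0]).round(0))
E
```

```text
sp275 [0.433 0.1   0.105] scene top/base px [282. 168.] [284. 194.]
sp186 [0.748 0.363 0.1  ] scene top/base px [373. 138.] [372. 161.]
sp248 [0.752 0.187 0.1  ] scene top/base px [374. 159.] [373. 184.]
red [ 0.411 -0.202  0.097] scene top/base px [260. 219.] [263. 245.]
blk [ 0.531 -0.441  0.094] scene top/base px [290. 274.] [292. 301.]
block [ 0.424 -0.378  0.028] scene top/base px [255. 276.] [256. 283.]
tray [0.585 0.22  0.014] scene top/base px [328. 175.] [329. 178.]
redst [0.427 0.252 0.014] scene top/base px [287. 170.] [288. 173.]
blst [0.42  0.385 0.014] scene top/base px [290. 154.] [291. 157.]
clip [0.565 0.392 0.01 ] scene top/base px [326. 155.] [326. 157.]
pot [ 0.413 -0.053  0.041] scene top/base px [270. 208.] [271. 218.]
135 [0.4   0.509 0.05 ] scene top/base px [289. 133.] [290. 144.]
```

Of the spice candidates, (275,251) looks about 38 mm wide at cap height, while (186,136) and (248,135) look about 30 mm wide. (135,259) is a short pale thing. So (275,251) fits best, and I'll confirm it with the wrist camera. Next I'll measure everything from the top view.

```bash
cat >> h.py <<'E'
def go(x,y,z,psi=None):
    "shift in tool units (25mm) and turn (6deg); psi = world angle (deg, mod 180) of tool y"
    s=read_state(); Rt=R.from_quat(s['tool_rot']).as_matrix()
    d=Rt.T@(np.array([x,y,z])-s['tcp_pos'])/.025
    p=np.degrees(np.arctan2(Rt[1,1],Rt[0,1])); t=0
    if psi is not None: t=-((psi-p+90)%180-90)/6
    print('t=%.1f'%s['time'],'tcp',np.round(s['tcp_pos'],4),'psi %.1f'%p,'q6 %.2f'%s['q'][5],'w %.3f'%s['width'],'-> shift',d.round(2),'turn %.2f (±30)'%t)
def blob(mask,near,rad=40):
    m=mask.astype(np.uint8); yy,xx=np.indices(m.shape); m[np.hypot(xx-near[0],yy-near[1])>rad]=0
    cs=cv2.findContours(m,cv2.RETR_EXTERNAL,cv2.CHAIN_APPROX_NONE)[0]; return max(cs,key=cv2.contourArea)
E
cat > m.py <<'E'
from h import *
im=cv2.cvtColor(cv2.imread('pics/top0.png'),cv2.COLOR_BGR2RGB); hsv=cv2.cvtColor(im,cv2.COLOR_RGB2HSV); H,S,V=[hsv[...,i].astype(int) for i in range(3)]
def circ(n,mask,near,z,rad=25):
    (u,v),r=cv2.minEnclosingCircle(c:=blob(mask,near,rad)); e=cv2.fitEllipse(c); P=onz('top',e[0],z)
    print(n,np.round(e[0],1),'P',P.round(4),'diam',np.round([np.linalg.norm(onz('top',(e[0][0]+a/2,e[0][1]),z)-P)*2 for a in e[1]],3))
def rect(n,mask,near,z,rad=30):
    b=cv2.boxPoints(cv2.minAreaRect(blob(mask,near,rad))); w=np.array([onz('top',p,z) for p in b]); c=w.mean(0)
    e=[w[1]-w[0],w[2]-w[1]]
    print(n,b.mean(0).round(1),'P',c.round(4),[('len %.3f ang %.1f'%(np.linalg.norm(k),np.degrees(np.arctan2(k[1],k[0])))) for k in e])
red=((H<10)|(H>170))&(S>120)&(V>70)
circ('redjar',red,(388,261),.097); circ('redmat',red,(227,252),.006)
wood=(H>5)&(H<25)&(S>50)&(V>130)
circ('redst rim',wood,(227,252),.012); circ('blst rim',wood,(182,253),.012)
circ('pot',(S<60)&(V>120),(332,259),.041)
rect('block',(V>50)&(S>60),(446,257),.028)
rect('tray',(V>60),(240,198),.014)
rect('tray wood',(S>70)&(V>70),(240,198),.014)
rect('clip',(V>150)|((H>40)&(H<85)&(S>100)&(V>80)),(182,204),.010)
circ('seat',(H>40)&(H<85)&(S>100)&(V>80),(182,204),.010)
circ('blackjar',(V>40),(475,218),.094)
circ('sp',(V>25),(275,251),.105,18);circ('sp2',(V>25),(186,136),.08,18);circ('sp3',(V>25),(248,135),.08,12)
E
python3 m.py; python3 -c "
from h import *
go(.433,.1,.22,90); go(.39,.10,.24,90)"
```

```text
redjar [389.5 261.4] P [ 0.4103 -0.2064  0.097 ] diam [0.062 0.064]
redmat [225.9 251.5] P [0.4277 0.2574 0.006 ] diam [0.079 0.081]
redst rim [226.3 251.6] P [0.4276 0.2544 0.012 ] diam [0.105 0.108]
blst rim [182.5 253.6] P [0.4187 0.3843 0.012 ] diam [0.105 0.109]
pot [332.2 258.7] P [ 0.414  -0.0537  0.041 ] diam [0.066 0.067]
block [445.7 257.6] P [ 0.4219 -0.3771  0.028 ] ['len 0.051 ang -29.6', 'len 0.063 ang -118.4']
tray [239.8 196.9] P [0.5887 0.221  0.014 ] ['len 0.093 ang -81.0', 'len 0.079 ang -169.7']
tray wood [239.8 196.9] P [0.5887 0.221  0.014 ] ['len 0.093 ang -81.0', 'len 0.079 ang -169.7']
clip [182.9 203.5] P [0.5668 0.3924 0.01  ] ['len 0.083 ang -83.5', 'len 0.100 ang -171.1']
seat [180.9 199.8] P [0.5776 0.3989 0.01  ] diam [0.023 0.036]
blackjar [475.  211.1] P [ 0.5496 -0.4411  0.094 ] diam [0.1   0.113]
sp [274.8 250.7] P [0.4335 0.1007 0.105 ] diam [0.038 0.049]
sp2 [184.8 137.3] P [0.7496 0.3733 0.08  ] diam [0.032 0.062]
sp3 [247.7 133.7] P [0.7614 0.192  0.08  ] diam [0.032 0.061]
t=0.1 tcp [0.1667 0.5759 0.2178] psi 73.9 q6 -0.09 w 0.093 -> shift [-15.53 -15.33  -0.07] turn -2.69 (±30)
t=0.1 tcp [0.1667 0.5759 0.2178] psi 73.9 q6 -0.09 w 0.093 -> shift [-13.87 -15.8   -0.87] turn -2.69 (±30)
```

```bash
python3 -m pendant '[[[-2,-2,0],0],[[-13.9,-15.8,-0.9],-2.7],[[-13.9,-15.8,-0.9],-2.7],[[-13.9,-15.8,-0.9],-2.7],[[-13.9,-15.8,-0.9],-2.7],[[-13.9,-15.8,-0.9],-2.7],[[-13.9,-15.8,-0.9],-2.7],[[-13.9,-15.8,-0.9],-2.7]]'
python3 -c "
from h import *
go(.39,.10,.24,90)"
```

```text
time: 0.82
tcp_pos: [0.3091, 0.2749, 0.232]
tool_rot: [-0.001, 1.0, -0.0, 0.0]
ft_force: [1.0, -0.1, -0.1]
width: 0.093
grasp_force: 0.0
t=0.8 tcp [0.3091 0.2749 0.232 ] psi 90.1 q6 -0.97 w 0.093 -> shift [-3.23 -7.   -0.32] turn 0.01 (±30)
```

```bash
python3 -m pendant '[[[-3.2,-7,-0.3],0],[[-3.2,-7,-0.3],0],[[-3.2,-7,-0.3],0],[[-3.2,-7,-0.3],0],[[-3.2,-7,-0.3],0],[[-3.2,-7,-0.3],0],[[-3.2,-7,-0.3],0],[[-3.2,-7,-0.3],0]]'
python3 - <<'E'
from h import *
s=read_state(); im=get_image('wrist'); save(im,'w1.png')
print(s['tcp_pos'],s['joint_vel'].__class__, np.round(s['q'],2))
for P in [(.4335,.1007,.105),(.4335,.1007,0),(.5887,.221,.014)]: print(proj('wrist',P,s).round(0))
E
```

```text
time: 1.48
tcp_pos: [0.3889, 0.1021, 0.2394]
tool_rot: [-0.0, 1.0, 0.0, -0.0]
ft_force: [-0.2, -0.2, 0.4]
width: 0.093
grasp_force: 0.0
[0.38885309 0.1020965  0.23937825] <class 'numpy.ndarray'> [ 0.13 -0.44  1.96  0.    1.62 -1.44]
[318. 236.]
[318. 209.]
[402. 316.]
```

View pics/w1.png

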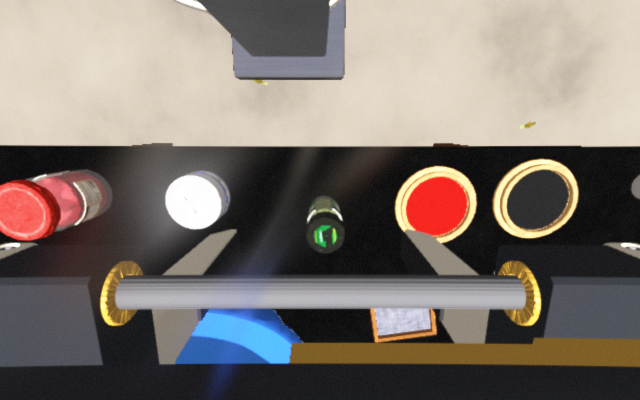

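The wrist view shows a jar with a dark cap and green emblem at (325,234). The pot is at (197,200), the stands at (436,203) and (535,198), and the tray at (403,322). I'll enlarge the jar and check its height and diameter from two views.

```bash
python3 - <<'E'
import cv2,numpy as np
t=cv2.imread('pics/top0.png'); w=cv2.imread('pics/w1.png')
g=lambda i:np.uint8(255*(i/255.)**.5)
f=lambda i,x,y,w,h,W,H:cv2.resize(g(i[y:y+h,x:x+w]),(W,H),interpolation=cv2.INTER_CUBIC)
cv2.imwrite('pics/c2.png',np.hstack([f(t,255,231,40,40,400,400),f(w,285,185,80,80,400,400)]))
E
```

```text
(no output)
```

View pics/c2.png

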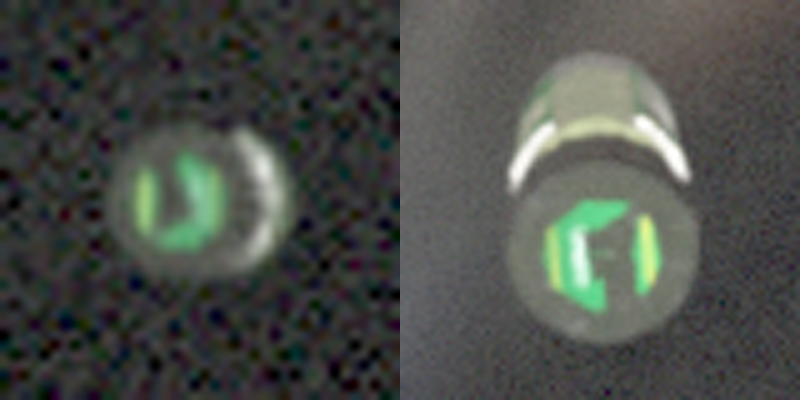

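```bash
python3 - <<'E'
from h import *
s=read_state(); P,e=two('top',(273.2,251.0),'wrist',(325.8,235),None,s); print(P,e)
print([np.linalg.norm(onz('wrist',(325.8+19,235),z,s)-onz('wrist',(325.8-19,235),z,s)) for z in (.08,.105)])
print(onz('top',(273.2,251),.105),onz('wrist',(325.8,235),.105,s))
# sizes of other candidates in top view, at two heights
for z in(.08,.105,.13): print(z,[np.linalg.norm(onz('top',(c[0]+w/2,c[1]),z)-onz('top',(c[0]-w/2,c[1]),z)).round(4) for c,w in(((273.2,251),15),)])
go(.4335,.107,.24,90)
E
```

```text
[0.43314182 0.10749024 0.10103482] 0.004338581438314433
[np.float64(0.04272579605140288), np.float64(0.039448711426640665)]
[0.43251805 0.10486368 0.105     ] [0.43242905 0.10946888 0.105     ]
0.08 [np.float64(0.0412)]
0.105 [np.float64(0.0403)]
0.13 [np.float64(0.0394)]
t=1.5 tcp [0.3887 0.1025 0.2394] psi 90.1 q6 -1.44 w 0.093 -> shift [-1.79  0.18 -0.02] turn 0.02 (±30)
```

Confirmed: this jar is 39.5–40 mm across and about 101–105 mm high, at (0.4325, 0.107). The other two are about 30 mm wide, so I'll take this one.

```bash
python3 -m pendant '[[[-1.76,0.18,0],0],[[-1.76,0.18,0],0],[[-1.76,0.18,3],0],[[-1.76,0.18,4.5],0],[[-1.76,0.18,5.5],0],[[-1.76,0.18,6.5],0],[[-1.76,0.18,6.54],0],[[-1.76,0.18,6.54],0]]'
python3 -m pendant '[[[0,0,0],0],[[0,0,0],0],[[0,0,0],0],[[0,0,0],0],[[0,0,0],0],[[0,0,0],0],[[0,0,0],0],[[0,0,0],0]]' 1 25
python3 -m pendant '[[[0,0,-1],0],[[0,0,-2.5],0],[[0,0,-4],0],[[0,0,-5],0],[[0,0,-5],0],[[0,0,-5],0]]'
```

```text
time: 2.2
tcp_pos: [0.4307, 0.1072, 0.0746]
tool_rot: [-0.001, 1.0, -0.0, -0.003]
ft_force: [-0.7, 0.3, 0.6]
width: 0.0929
grasp_force: 0.0
time: 2.87
tcp_pos: [0.4332, 0.1063, 0.0762]
tool_rot: [-0.0, 1.0, 0.0, 0.0]
ft_force: [-0.7, -0.6, 0.7]
width: 0.0444
grasp_force: 0.0
time: 3.37
tcp_pos: [0.4343, 0.1064, 0.2027]
tool_rot: [-0.0, 1.0, 0.0, 0.002]
ft_force: [0.1, 0.6, -1.4]
width: 0.0401
grasp_force: 25.0
```

```bash
python3 -m pendant '[[[0,2,-1.5],0],[[-7,11.3,-1.5],0],[[-7,11.3,-1.5],0],[[-7,11.3,-1.5],0],[[-7,11.3,-1.5],0],[[-7,11.3,-1.5],0],[[-7,11.3,-1.5],0],[[-7,11.3,-1.5],0]]'
python3 -m pendant '[[[0,0,0],0],[[0,0,0],0],[[0,0,0],0],[[0,0,0],0],[[0,0,0],0],[[0,0,0],0],[[0,0,0],0]]'
python3 - <<'E'
from h import *
s=read_state(); im=get_image('wrist'); save(im,'w2.png'); go(.61,.39,.24,90)
import pickle; pickle.dump(s,open('s2.pkl','wb')); print(proj('wrist',(.575,.395,.01),s))
E
```

```text
time: 4.03
tcp_pos: [0.6002, 0.3796, 0.2345]
tool_rot: [-0.001, 1.0, -0.001, -0.002]
ft_force: [0.7, -0.3, 0.1]
width: 0.0401
grasp_force: 25.0
time: 4.62
tcp_pos: [0.6004, 0.3776, 0.2397]
tool_rot: [-0.0, 1.0, 0.0, 0.001]
ft_force: [-0.2, 0.8, -0.4]
width: 0.04
grasp_force: 25.0
t=4.7 tcp [0.6004 0.3778 0.2394] psi 90.0 q6 -1.08 w 0.040 -> shift [-0.38  0.49 -0.02] turn 0.00 (±30)
[332.70985027 158.23735398]
```

View pics/w2.png

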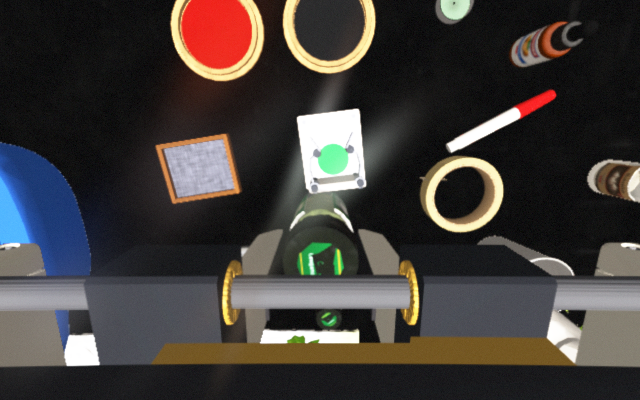

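The clip shows clearly, with its seat at (333,158) and its open front toward the robot (up in the picture). The tray is near (199,168), and the jar is held upright. Now I'll measure.

```bash
python3 - <<'E'
from h import *
import pickle; s=pickle.load(open('s2.pkl','rb'))
im=cv2.cvtColor(cv2.imread('pics/w2.png'),cv2.COLOR_BGR2RGB); hsv=cv2.cvtColor(im,cv2.COLOR_RGB2HSV); H,S,V=[hsv[...,i].astype(int) for i in range(3)]
g=(H>40)&(H<85)&(S>100)&(V>80)
e=cv2.fitEllipse(blob(g,(333,158),25)); print('seat',e[0],onz('wrist',e[0],.01,s),e[1])
def rect(n,m,near,z,rad):
    b=cv2.boxPoints(cv2.minAreaRect(blob(m,near,rad))); w=np.array([onz('wrist',p,z,s) for p in b]); k=[w[1]-w[0],w[2]-w[1]]
    print(n,b.mean(0),w.mean(0).round(4),[('%.3f ang %.1f'%(np.linalg.norm(q),np.degrees(np.arctan2(q[1],q[0])))) for q in k])
rect('clip',g|((V>150)&(S<60)),(333,152),.01,48)
rect('tray',V>60,(199,168),.014,55)
c=np.array([onz('wrist',p,.01,s) for p in [(298,115),(360,109)]]); d=c[1]-c[0]; print('front edge',c.mean(0),np.linalg.norm(d),np.degrees(np.arctan2(d[1],d[0]))-90)
for n,near,r in(('red',(217,33),55),('blk',(330,28),55)):
    m=(H>5)&(H<25)&(S>50)&(V>130); e=cv2.fitEllipse(blob(m,near,r)); print(n,e[0],onz('wrist',e[0],.012,s),e[1])
E
```

```text
seat (332.68914794921875, 158.5173797607422) [0.57535783 0.39497698 0.01      ] (27.788888931274414, 29.6492862701416)
clip [332.00366 151.13051] [0.5676 0.3941 0.01  ] ['0.078 ang 96.5', '0.100 ang 8.8']
tray [198.13898 168.30289] [0.5885 0.223  0.014 ] ['0.098 ang 99.7', '0.079 ang 6.0']
front edge [0.51812522 0.38973878 0.01      ] 0.07701328904310237 5.268076846446007
red (218.46133422851562, 32.5128059387207) [0.4306673  0.26149002 0.012     ] (82.12841033935547, 90.48845672607422)
blk (328.7470397949219, 24.36400032043457) [0.42187653 0.38877484 0.012     ] (85.99022674560547, 90.02181243896484)
```

```bash
python3 -m pendant '[[[2.83,0.5,0],14],[[2.83,0.5,0],14],[[2.83,0.5,0],14],[[2.83,0.5,0],14],[[2.83,0.5,0],14],[[2.83,0.5,0],14],[[2.83,0.5,0],14],[[2.83,0.5,0],14]]'
python3 -c "
from h import *
go(.5297,.3902,.13,6)"
```

```text
time: 5.33
tcp_pos: [0.5296, 0.3905, 0.2388]
tool_rot: [0.482, 0.876, 0.0, 0.0]
ft_force: [-0.3, 0.2, -1.0]
width: 0.0402
grasp_force: 25.0
t=5.3 tcp [0.5296 0.3905 0.2388] psi 32.4 q6 -0.01 w 0.040 -> shift [-0.01 -0.01  4.35] turn 4.40 (±30)
```

```bash
python3 -m pendant '[[[0,0,0],4.4],[[0,0,0],4.4],[[0,0,1.5],4.4],[[0,0,3],4.4],[[0,0,4.3],4.4],[[0,0,4.8],4.4],[[0,0,4.8],4.4],[[0,0,4.8],4.4]]'
python3 -m pendant '[[[0,0,0],0],[[0,0,0],0],[[0,0,0],0]]'
python3 -c "
from h import *
go(.5297,.3902,.088,6)
s=read_state();print(s['ft_force']);save(get_image('scene')[120:220,240:400].repeat(4,0).repeat(4,1),'c3.png')"
```

```text
time: 6.0
tcp_pos: [0.5297, 0.3907, 0.1189]
tool_rot: [0.667, 0.745, -0.0, -0.0]
ft_force: [-0.5, -0.1, 0.3]
width: 0.0403
grasp_force: 25.0
time: 6.25
tcp_pos: [0.531, 0.3917, 0.121]
tool_rot: [0.667, 0.745, 0.002, 0.001]
ft_force: [-0.6, 0.8, -0.4]
width: 0.0403
grasp_force: 25.0
t=6.2 tcp [0.531  0.3917 0.121 ] psi 6.4 q6 0.45 w 0.040 -> shift [-0.05 -0.07  1.32] turn 0.06 (±30)
[-0.61400654  0.82378312 -0.43984487]
```

View pics/c3.png

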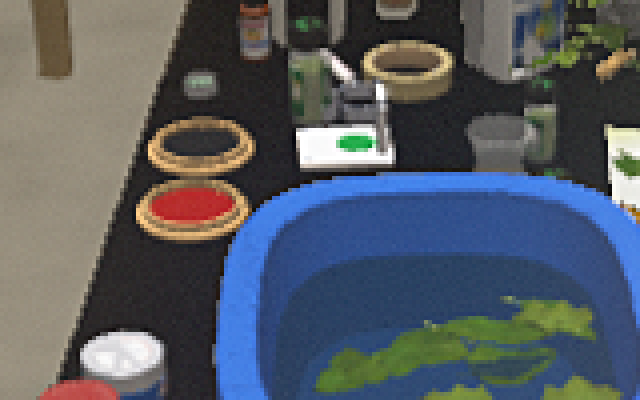

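The jar hangs upright over the clip's front, in front of the fingers. I'll lower it onto the base.

```bash
python3 -m pendant '[[[-0.05,-0.05,0.6],0],[[-0.05,-0.05,1.1],0],[[-0.05,-0.05,1.2],0],[[-0.05,-0.05,1.24],0],[[-0.05,-0.05,1.26],0],[[-0.05,-0.05,1.28],0],[[-0.05,-0.05,1.3],0],[[-0.05,-0.05,1.3],0]]'; python3 -c "
from h import *
go(.5765,.395,.088,6)
s=read_state();print(s['ft_force'])"
```

```text
time: 6.97
tcp_pos: [0.5312, 0.3905, 0.0906]
tool_rot: [0.667, 0.745, 0.003, 0.001]
ft_force: [-2.9, -4.9, 20.8]
width: 0.0402
grasp_force: 25.0
t=7.0 tcp [0.5312 0.3905 0.0906] psi 6.3 q6 0.45 w 0.040 -> shift [-0.02  1.82  0.12] turn 0.06 (±30)
[-2.88040593 -4.86318856 20.83354118]
```

```bash
python3 -m pendant '[[[-0.01,0,-0.07],0],[[-0.01,0.2,-0.07],0],[[-0.01,0.4,-0.07],0],[[-0.01,0.6,-0.07],0],[[-0.01,0.8,-0.07],0],[[-0.01,0.8,-0.07],0]]'; python3 -m pendant '[[[-0.01,0.1,0],0],[[-0.01,0.2,0],0],[[-0.01,0.3,0],0],[[-0.01,0.4,0],0],[[-0.01,0.5,0],0],[[-0.01,0.6,0],0],[[-0.01,0.7,0],0],[[-0.01,0.7,0],0]]'; python3 -c "
from h import *
go(.5765,.395,.088,6)
s=read_state();print(s['ft_force'])"
```

```text
time: 7.47
tcp_pos: [0.5478, 0.3928, 0.0898]
tool_rot: [0.667, 0.745, 0.0, -0.001]
ft_force: [-11.1, 0.2, 15.7]
width: 0.041
grasp_force: 25.4
time: 8.13
tcp_pos: [0.5651, 0.396, 0.0932]
tool_rot: [0.666, 0.746, 0.002, -0.002]
ft_force: [-15.4, 0.5, 32.5]
width: 0.0441
grasp_force: 30.7
t=8.1 tcp [0.5651 0.396  0.0932] psi 6.4 q6 0.42 w 0.044 -> shift [-0.09  0.45  0.21] turn 0.07 (±30)
[-15.37661221   0.49383336  32.47611299]
```

```bash
python3 -m pendant '[[[0,0,-0.05],0],[[0,0,-0.1],0],[[0,0,-0.15],0],[[0,0,-0.15],0]]'; python3 -c "
from h import *
go(.5765,.395,.088,6)
s=read_state();print(s['ft_force']);a=get_image('scene')[110:170,270:370];save(cv2.resize(a,None,fx=7,fy=7,interpolation=2),'c4.png')"
```

```text
time: 8.47
tcp_pos: [0.5644, 0.3947, 0.0937]
tool_rot: [0.666, 0.746, 0.0, -0.001]
ft_force: [-11.9, 0.6, 16.3]
width: 0.044
grasp_force: 27.6
t=8.5 tcp [0.5644 0.3947 0.0937] psi 6.4 q6 0.42 w 0.044 -> shift [-0.04  0.48  0.23] turn 0.07 (±30)
[-11.87627851   0.63890669  16.27689068]
```

View pics/c4.png

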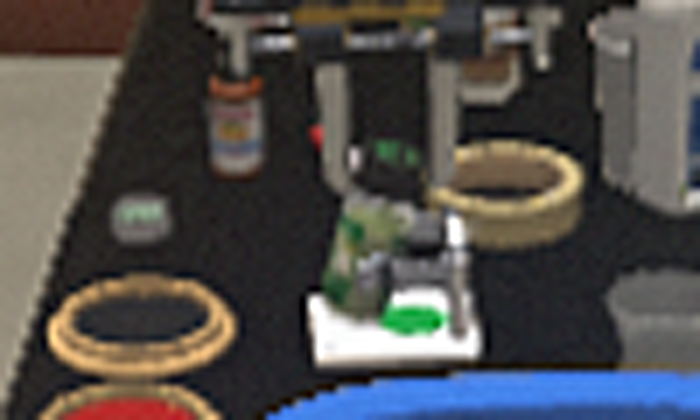

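The jar is tipping: its foot lags at the front while the cap is forward, because I pressed down too hard. I'll back out, let the pads straighten it, set it down and grip lower.

```bash
python3 -m pendant '[[[0,-0.4,-0.1],0],[[0,-0.8,-0.2],0],[[0,-1.2,-0.3],0],[[0,-1.5,-0.4],0],[[0,-1.5,-0.4],0],[[0,-1.5,-0.4],0]]'; python3 -c "
from h import *
go(.5297,.3902,.0775,6)
s=read_state();print(s['ft_force']);a=get_image('scene')[110:170,270:370];save(cv2.resize(a,None,fx=7,fy=7,interpolation=2),'c5.png')"
```

```text
time: 9.02
tcp_pos: [0.5286, 0.389, 0.1013]
tool_rot: [0.667, 0.745, 0.0, 0.0]
ft_force: [0.1, 0.5, -1.6]
width: 0.0436
grasp_force: 23.5
t=9.0 tcp [0.5286 0.389  0.1013] psi 6.4 q6 0.45 w 0.044 -> shift [0.04 0.05 0.95] turn 0.06 (±30)
[ 0.14541158  0.48355734 -1.56712841]
```

View pics/c5.png

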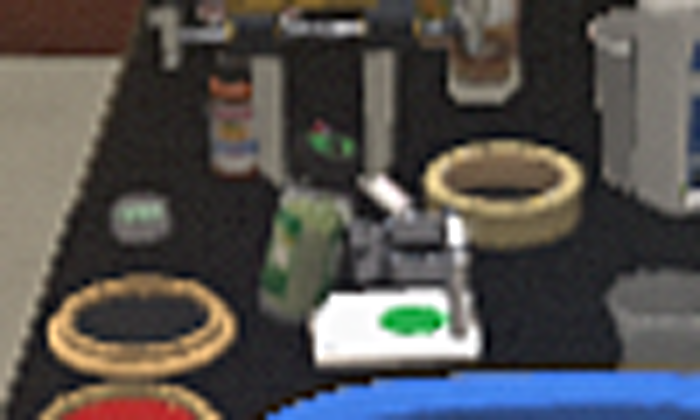

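```bash
python3 -m pendant '[[[0,0,-1.2],0],[[-1.5,-0.88,-1.2],0],[[-3,-0.88,-1.2],0],[[-3,-0.88,-1.2],0],[[-3,-0.88,-0.4],0],[[-3,-0.88,0.4],0],[[-3,-0.88,0.5],0],[[-3,-0.88,0.5],0]]';python3 -m pendant '[[[0,0,0.08],0],[[0,0,0.16],0],[[0,0,0.24],0],[[0,0,0.24],0],[[0,0,0.24],0]]'  - 8; python3 -c "
from h import *
go(.515,.312,.067,6)"
```

```text
time: 9.73
tcp_pos: [0.5143, 0.3111, 0.0871]
tool_rot: [0.667, 0.745, -0.002, -0.001]
ft_force: [-0.3, 0.5, -1.4]
width: 0.042
grasp_force: 24.2
time: 10.15
tcp_pos: [0.5163, 0.3129, 0.085]
tool_rot: [0.667, 0.745, 0.002, 0.001]
ft_force: [-1.3, -0.7, 7.4]
width: 0.0426
grasp_force: 8.3
t=10.2 tcp [0.5163 0.3129 0.085 ] psi 6.4 q6 0.35 w 0.043 -> shift [-0.03 -0.06  0.72] turn 0.06 (±30)
```

```bash
python3 -m pendant '[[[0,0,-0.04],0],[[0,0,-0.04],0],[[0,0,-0.04],0],[[0,0,-0.04],0],[[0,0,-0.04],0],[[0,0,-0.04],0],[[0,0,-0.04],0],[[0,0,-0.04],0]]' -0.3; python3 -c "
from h import *
go(.515,.312,.063,6)
a=get_image('scene')[110:170,270:370];save(cv2.resize(a,None,fx=7,fy=7,interpolation=2),'c6.png')"
```

```text
time: 10.82
tcp_pos: [0.515, 0.3119, 0.0835]
tool_rot: [0.667, 0.745, -0.0, -0.0]
ft_force: [-0.3, 0.1, -0.0]
width: 0.0606
grasp_force: 0.1
t=10.8 tcp [0.515  0.3119 0.0835] psi 6.4 q6 0.35 w 0.061 -> shift [0.01 0.   0.82] turn 0.06 (±30)
```

View pics/c6.png

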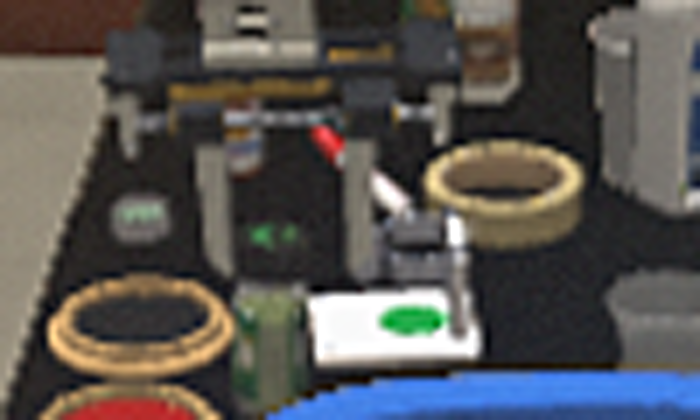

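The jar stands upright between the fingers. I'll grip it lower and firmly, then return to the clip front.

```bash
python3 -m pendant '[[[0,0,0.4],0],[[0,0,0.7],0],[[0,0,0.82],0],[[0,0,0.82],0],[[0,0,0.82],0]]'; python3 -m pendant '[[[0,0,0],0],[[0,0,0],0],[[0,0,0],0],[[0,0,0],0],[[0,0,0],0],[[0,0,0],0],[[0,0,0],0],[[0,0,0],0]]' 1 60;  python3 -m pendant '[[[0,0,-0.6],0],[[0,0,-1.2],0],[[0,0,-1.6],0],[[0,0,-1.6],0],[[0,0,-1.6],0]]'; python3 -c "
from h import *
go(.5297,.3902,.083,6)"
```

```text
time: 11.28
tcp_pos: [0.5145, 0.3116, 0.0622]
tool_rot: [0.667, 0.745, -0.001, -0.0]
ft_force: [-0.1, 0.6, 0.1]
width: 0.0608
grasp_force: 0.1
time: 11.95
tcp_pos: [0.515, 0.3121, 0.0636]
tool_rot: [0.667, 0.745, 0.0, -0.0]
ft_force: [-3.5, -0.2, 6.3]
width: 0.0424
grasp_force: 57.3
time: 12.37
tcp_pos: [0.5157, 0.3121, 0.1036]
tool_rot: [0.667, 0.745, 0.001, 0.0]
ft_force: [-0.1, -0.6, -1.5]
width: 0.038
grasp_force: 59.1
t=12.4 tcp [0.5157 0.3121 0.1036] psi 6.4 q6 0.35 w 0.038 -> shift [3.04 0.9  0.83] turn 0.06 (±30)
```

```bash
python3 -m pendant '[[[0,0.8,-1.4],0],[[1.5,0.85,-1.4],0],[[3.03,0.9,-1.4],0],[[3.03,0.9,-1.4],0],[[3.03,0.9,-0.5],0],[[3.03,0.9,0.4],0],[[3.03,0.9,0.6],0],[[3.03,0.9,0.6],0]]';  python3 -c "
from h import *
go(.5297,.3902,.083,6)
a=get_image('scene')[110:170,270:370];b=get_image('wrist')[190:330,210:430]
save(np.hstack([cv2.resize(a,(400,300),interpolation=2),cv2.resize(b,(400,300))]),'c7.png')"
```

```text
time: 13.03
tcp_pos: [0.5266, 0.3882, 0.084]
tool_rot: [0.667, 0.745, -0.003, -0.001]
ft_force: [-0.1, -0.2, -1.5]
width: 0.0383
grasp_force: 59.1
t=13.0 tcp [0.5266 0.3882 0.084 ] psi 6.4 q6 0.45 w 0.038 -> shift [0.07 0.13 0.04] turn 0.06 (±30)
```

View pics/c7.png

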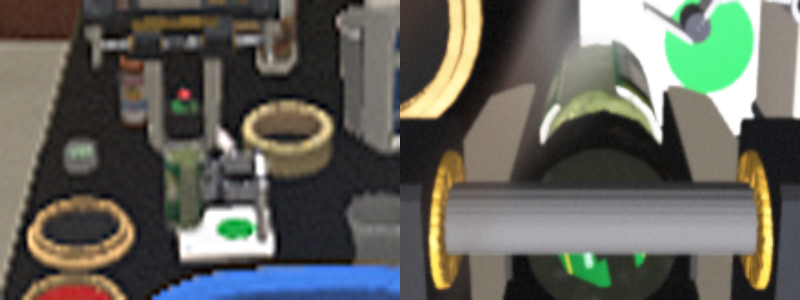

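The jar is upright over the base front. I'll lower it gently.

```bash
python3 -m pendant '[[[0,0,0.2],0],[[0,0,0.3],0],[[0,0,0.35],0],[[0,0,0.35],0],[[0,0,0.35],0]]'; python3 -m pendant '[[[0,0,0.05],0],[[0,0,0.1],0],[[0,0,0.13],0],[[0,0,0.13],0]]';python3 -c "
from h import *
go(.5297,.3902,.073,6)"
```

```text
time: 13.55
tcp_pos: [0.5292, 0.3898, 0.0797]
tool_rot: [0.667, 0.745, 0.0, 0.0]
ft_force: [-0.5, 0.7, -0.9]
width: 0.0382
grasp_force: 59.2
time: 13.88
tcp_pos: [0.5289, 0.3896, 0.0758]
tool_rot: [0.667, 0.745, -0.0, -0.0]
ft_force: [-1.1, 0.0, -1.8]
width: 0.0385
grasp_force: 59.2
t=13.9 tcp [0.5289 0.3896 0.0758] psi 6.4 q6 0.45 w 0.039 -> shift [0.02 0.03 0.11] turn 0.06 (±30)
```

```bash
python3 -m pendant '[[[0,0,0.05],0],[[0,0.2,0.05],0],[[0,0.4,0.05],0],[[0,0.6,0.05],0],[[0,0.75,0.05],0],[[0,0.75,0.05],0]]'; python3 -m pendant '[[[0,0.1,0],0],[[0,0.2,0],0],[[0,0.3,0],0],[[0,0.4,0],0],[[0,0.5,0],0],[[0,0.5,0],0]]'; python3 -c "
from h import *
go(.5759,.395,.073,6)"
```

```text
time: 14.38
tcp_pos: [0.5441, 0.3929, 0.0753]
tool_rot: [0.667, 0.745, -0.002, -0.003]
ft_force: [-18.4, 1.4, 13.0]
width: 0.0382
grasp_force: 59.6
time: 14.88
tcp_pos: [0.5583, 0.396, 0.0753]
tool_rot: [0.666, 0.746, 0.001, -0.002]
ft_force: [-8.0, 9.2, 2.2]
width: 0.0386
grasp_force: 60.1
t=14.9 tcp [0.5583 0.396  0.0753] psi 6.4 q6 0.43 w 0.039 -> shift [-0.12  0.7   0.09] turn 0.07 (±30)
```

```bash
python3 -m pendant '[[[0.04,0.15,0],0],[[0.06,0.3,0],0],[[0.06,0.45,0],0],[[0.06,0.6,0],0],[[0.06,0.7,0],0],[[0.06,0.75,0],0],[[0.06,0.75,0],0]]'; python3 -c "
from h import *
go(.5759,.395,.073,6)"
```

```text
time: 15.47
tcp_pos: [0.5771, 0.3988, 0.0756]
tool_rot: [0.666, 0.746, 0.0, -0.002]
ft_force: [-9.8, 6.2, 5.0]
width: 0.0385
grasp_force: 59.7
t=15.5 tcp [0.5771 0.3988 0.0756] psi 6.4 q6 0.42 w 0.038 -> shift [-0.15 -0.06  0.1 ] turn 0.07 (±30)
```

```bash
python3 -m pendant '[[[0,0.06,0.03],0],[[0,0.12,0.05],0],[[0,0.12,0.05],0]]'; python3 -c "
from h import *
go(.5759,.395,.073,6)
a=get_image('scene')[110:170,270:370];b=get_image('wrist')[150:330,170:470]
save(np.hstack([cv2.resize(a,(400,300),interpolation=2),cv2.resize(b,(400,300))]),'c8.png')"
```

```text
time: 15.72
tcp_pos: [0.5774, 0.3992, 0.0753]
tool_rot: [0.666, 0.746, -0.002, -0.003]
ft_force: [-24.0, 3.3, 18.2]
width: 0.0384
grasp_force: 59.6
t=15.7 tcp [0.5774 0.3992 0.0753] psi 6.5 q6 0.42 w 0.038 -> shift [-0.16 -0.08  0.09] turn 0.08 (±30)
```

View pics/c8.png

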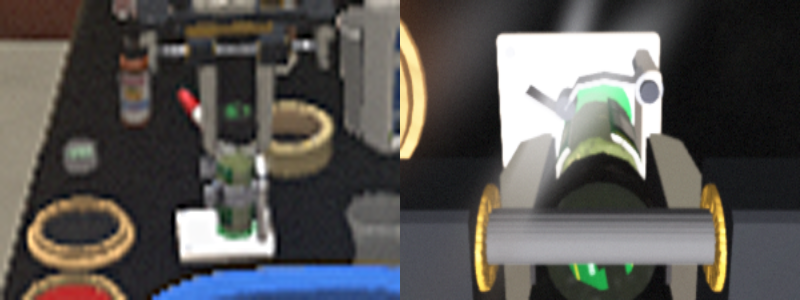

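The jar is home against the wall, at x = 0.5774 with the force rising. Release and lift, then travel to the block.

```bash
python3 -m pendant '[[[0,-0.08,-0.04],0],[[0,-0.08,-0.04],0],[[0,-0.08,-0.04],0],[[0,-0.08,-0.04],0],[[0,-0.08,-0.04],0],[[0,-0.08,-0.04],0]]' -0.4 30;python3 -m pendant '[[[0,-0.08,-0.5],0],[[0,-0.08,-1.5],0],[[0,-0.08,-3],0],[[0,-0.08,-4.5],0],[[0,-0.08,-6],0],[[0,-0.08,-6.5],0],[[0,-0.08,-6.5],0],[[0,-0.08,-6.5],0]]' -1
python3 - <<'E'
from h import *
a=get_image('scene')[110:170,270:370];b=get_image('wrist')[100:330,120:520]
save(np.hstack([cv2.resize(a,(400,300),interpolation=2),cv2.resize(b,(400,300))]),'c9.png')
go(.41,-.206,.26,90); go(.422,-.377,.26,90)
E
```

```text
time: 16.32
tcp_pos: [0.5799, 0.3964, 0.0744]
tool_rot: [0.667, 0.745, -0.0, 0.0]
ft_force: [-0.4, -0.5, 0.2]
width: 0.0648
grasp_force: 0.0
time: 16.98
tcp_pos: [0.5782, 0.3969, 0.2389]
tool_rot: [0.667, 0.745, 0.001, 0.0]
ft_force: [-0.5, -0.0, -1.4]
width: 0.0927
grasp_force: 0.0
t=17.1 tcp [0.5768 0.3961 0.2351] psi 6.4 q6 0.42 w 0.093 -> shift [-23.2   -9.3   -0.95] turn -13.94 (±30)
t=17.1 tcp [0.5768 0.3961 0.2351] psi 6.4 q6 0.42 w 0.093 -> shift [-30.05  -9.58  -0.94] turn -13.94 (±30)
```

View pics/c9.png

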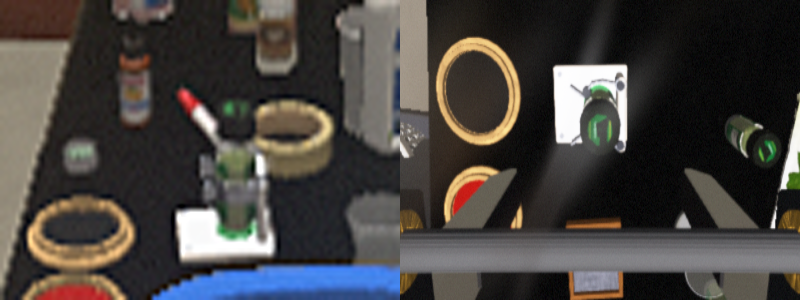

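The spice jar stands in the clip, snapped in. Next is the red jar.

```bash
python3 -m pendant '[[[-23.2,-9.3,-1],-14],[[-23.2,-9.3,-1],-14],[[-23.2,-9.3,-1],-14],[[-23.2,-9.3,-1],-14],[[-23.2,-9.3,-1],-14],[[-23.2,-9.3,-1],-14],[[-23.2,-9.3,-1],-14],[[-23.2,-9.3,-1],-14]]'
python3 -c "
from h import *
go(.39,-.206,.26,90)"
```

```text
time: 17.75
tcp_pos: [0.4893, 0.0827, 0.2477]
tool_rot: [0.239, 0.971, -0.001, -0.002]
ft_force: [0.4, -0.7, -0.2]
width: 0.0929
grasp_force: 0.0
t=17.8 tcp [0.4893 0.0827 0.2477] psi 62.4 q6 -1.02 w 0.093 -> shift [ -1.84 -12.08  -0.47] turn -4.61 (±30)
```

```bash
python3 -m pendant '[[[-1.84,-12.1,-0.5],-4.6],[[-1.84,-12.1,-0.5],-4.6],[[-1.84,-12.1,-0.5],-4.6],[[-1.84,-12.1,-0.5],-4.6],[[-1.84,-12.1,-0.5],-4.6],[[-1.84,-12.1,-0.5],-4.6],[[-1.84,-12.1,-0.5],-4.6],[[-1.84,-12.1,-0.5],-4.6]]'
python3 -m pendant '[[[0,0,0],0],[[0,0,0],0],[[0,0,0],0],[[0,0,0],0]]'
cat > c.py <<'E'
from h import *
def circ(im,n,mask,near,z,s,rad):
    e=cv2.fitEllipse(cv2.convexHull(blob(mask,near,rad))); P=onz('wrist',e[0],z,s)
    d=[np.linalg.norm(onz('wrist',(e[0][0]+a/2,e[0][1]),z,s)-P)*2 for a in e[1]]; print(n,np.round(e[0],1),P.round(4),'diam',np.round(d,4)); return P
E
python3 - <<'E'
from c import *
s=read_state(); im=get_image('wrist'); save(im,'w3.png'); hsv=cv2.cvtColor(im,cv2.COLOR_RGB2HSV); H,S,V=[hsv[...,i].astype(int) for i in range(3)]
uv=proj('wrist',(.4103,-.2064,.097),s); print(uv,proj('wrist',(.4219,-.3771,.028),s),proj('wrist',(.53,-.44,.09),s))
P=circ(im,'red',((H<8)|(H>172))&(S>180)&(V>60),uv,.097,s,32)
e=two('top',(389.5,261.4),'wrist',uv,None,s); go(P[0],P[1],.068,90)
E
```

```text
time: 18.42
tcp_pos: [0.3879, -0.2057, 0.2606]
tool_rot: [0.003, 1.0, 0.001, -0.002]
ft_force: [1.1, -0.8, -0.4]
width: 0.0931
grasp_force: 0.0
time: 18.75
tcp_pos: [0.3901, -0.2029, 0.2615]
tool_rot: [0.003, 1.0, 0.001, -0.001]
ft_force: [-0.5, -0.3, -0.0]
width: 0.0929
grasp_force: 0.0
[316.04288968 205.93038647] [189.04476248 202.11782084] [125.16961114 300.80665035]
red [314.4 185.7] [ 0.3873 -0.208   0.097 ] diam [0.0203 0.0357]
t=18.8 tcp [ 0.3903 -0.2028  0.2618] psi 89.7 q6 -2.16 w 0.093 -> shift [ 0.11 -0.21  7.75] turn -0.04 (±30)
```

View pics/w3.png

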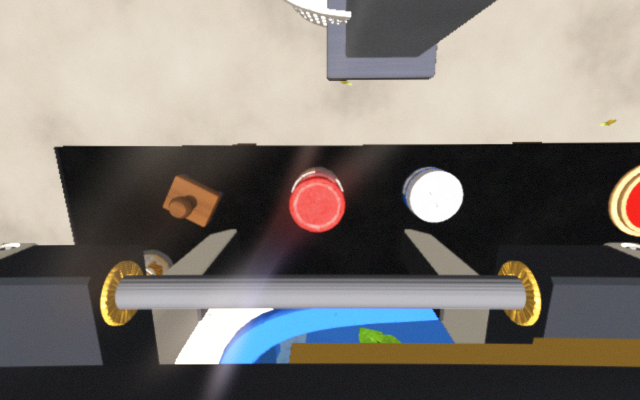

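The red jar lid is centred near (317,205), which agrees with the top-view estimate (0.4103, -0.206). The pot (433,194) is clear of the fingers. The block is at (191,200), with the black jar beyond it at (155,262).

```bash
python3 -m pendant '[[[-0.8,-0.13,0],0],[[-0.8,-0.13,1],0],[[-0.8,-0.13,2.6],0],[[-0.8,-0.13,4.2],0],[[-0.8,-0.13,5.8],0],[[-0.8,-0.13,7.2],0],[[-0.8,-0.13,7.75],0],[[-0.8,-0.13,7.75],0]]'
python3 -m pendant '[[[0,0,0],0],[[0,0,0],0],[[0,0,0],0],[[0,0,0],0],[[0,0,0],0],[[0,0,0],0],[[0,0,0],0],[[0,0,0],0]]' 1 30
python3 -m pendant '[[[0,0,0],0],[[0,0,-0.5],0],[[0,0,-2],0],[[0,0,-3.6],0],[[0,0,-5.2],0],[[0,0,-5.6],0],[[0,0,-5.6],0],[[0,0,-5.6],0]]'
python3 -c "
from h import *
go(.428,.256,.2,90)"
```

```text
time: 19.47
tcp_pos: [0.4073, -0.2041, 0.0641]
tool_rot: [0.002, 1.0, 0.002, -0.004]
ft_force: [-0.7, 0.3, 0.8]
width: 0.0933
grasp_force: 0.0
time: 20.13
tcp_pos: [0.4111, -0.2079, 0.0703]
tool_rot: [0.003, 1.0, -0.0, 0.001]
ft_force: [-0.3, 2.1, 6.2]
width: 0.0628
grasp_force: 30.0
time: 20.8
tcp_pos: [0.4099, -0.2076, 0.2081]
tool_rot: [0.003, 1.0, 0.0, -0.0]
ft_force: [0.6, 0.0, -5.3]
width: 0.063
grasp_force: 30.0
t=20.8 tcp [ 0.4099 -0.2076  0.2081] psi 89.6 q6 -2.14 w 0.063 -> shift [-0.6  18.55  0.32] turn -0.07 (±30)
```

```bash
python3 -m pendant '[[[-0.1,1,0],0],[[-0.6,18.5,0.3],0],[[-0.6,18.5,0.3],0],[[-0.6,18.5,0.3],0],[[-0.6,18.5,0.3],0],[[-0.6,18.5,0.3],0],[[-0.6,18.5,0.3],0],[[-0.6,18.5,0.3],0]]'
python3 -c "
from h import *
go(.428,.256,.2,90)"
```

```text
time: 21.47
tcp_pos: [0.4207, 0.1105, 0.2002]
tool_rot: [0.003, 1.0, -0.0, -0.003]
ft_force: [1.8, 0.0, -3.4]
width: 0.0626
grasp_force: 30.0
t=21.5 tcp [0.4207 0.1105 0.2002] psi 89.6 q6 -1.42 w 0.063 -> shift [-0.25  5.82  0.  ] turn -0.07 (±30)
```

```bash
python3 -m pendant '[[[-0.25,5.4,0],0],[[-0.25,5.4,0],0],[[-0.25,5.4,0],0],[[-0.25,5.4,0],0],[[-0.25,5.4,0],0],[[-0.25,5.4,0],0],[[-0.25,5.4,0],0]]'
python3 -c "
from h import *
go(.428,.256,.079,90)"
```

```text
time: 22.05
tcp_pos: [0.4292, 0.2423, 0.2017]
tool_rot: [0.004, 1.0, -0.001, -0.002]
ft_force: [-0.1, -0.0, -4.2]
width: 0.0626
grasp_force: 30.0
t=22.1 tcp [0.4292 0.2423 0.2017] psi 89.6 q6 -1.15 w 0.063 -> shift [0.03 0.56 4.91] turn -0.07 (±30)
```

```bash
python3 -m pendant '[[[0.03,0.56,0],0],[[0.03,0.56,1],0],[[0.03,0.56,2.5],0],[[0.03,0.56,4],0],[[0.03,0.56,4.7],0],[[0.03,0.56,4.85],0],[[0.03,0.56,4.85],0],[[0.03,0.56,4.85],0]]'
python3 -m pendant '[[[0,0,0.05],0],[[0,0,0.1],0],[[0,0,0.13],0],[[0,0,0.13],0]]'
python3 -c "
from h import *
go(.428,.256,.2,90)"
```

```text
time: 22.72
tcp_pos: [0.4305, 0.2572, 0.0839]
tool_rot: [0.004, 1.0, 0.0, 0.001]
ft_force: [-0.1, -0.1, -3.5]
width: 0.063
grasp_force: 30.0
time: 23.05
tcp_pos: [0.43, 0.2581, 0.0802]
tool_rot: [0.003, 1.0, 0.0, 0.001]
ft_force: [-0.8, 0.2, -3.2]
width: 0.0631
grasp_force: 30.0
t=23.1 tcp [0.43   0.2581 0.0802] psi 89.6 q6 -1.13 w 0.063 -> shift [ 0.07 -0.08 -4.79] turn -0.06 (±30)
```

```bash
python3 -m pendant '[[[0.05,-0.05,0.05],0],[[0.05,-0.05,0.1],0],[[0.05,-0.05,0.14],0],[[0.05,-0.05,0.14],0]]'
python3 -m pendant '[[[0,0,0],0],[[0,0,0],0],[[0,0,0],0],[[0,0,0],0],[[0,0,0],0],[[0,0,0],0]]' -1
python3 -m pendant '[[[0,0,-0.5],0],[[0,0,-2],0],[[0,0,-3.6],0],[[0,0,-5.2],0],[[0,0,-6.8],0],[[0,0,-7.2],0],[[0,0,-7.2],0],[[0,0,-7.2],0]]'
python3 - <<'E'
from h import *
s=read_state(); im=get_image('wrist'); save(im,'w4.png')
print(proj('wrist',(.428,.256,.103),s),proj('wrist',(.428,.256,.012),s))
go(.51,-.42,.27,90)
E
```

```text
time: 23.38
tcp_pos: [0.4286, 0.2566, 0.0764]
tool_rot: [0.003, 1.0, 0.0, 0.0]
ft_force: [-0.9, -0.7, 0.6]
width: 0.0628
grasp_force: 30.0
time: 23.88
tcp_pos: [0.4283, 0.2566, 0.0759]
tool_rot: [0.003, 1.0, 0.0, 0.0]
ft_force: [-0.3, -1.1, -0.0]
width: 0.0924
grasp_force: 0.0
time: 24.55
tcp_pos: [0.4286, 0.2567, 0.2569]
tool_rot: [0.003, 1.0, 0.0, 0.001]
ft_force: [-0.2, 1.0, -0.8]
width: 0.0931
grasp_force: 0.0
[318.42873875 189.01384606] [318.69387915 175.42718051]
t=24.6 tcp [0.4279 0.2564 0.2552] psi 89.6 q6 -1.13 w 0.093 -> shift [ -3.46 -27.03  -0.58] turn -0.06 (±30)
```

View pics/w4.png

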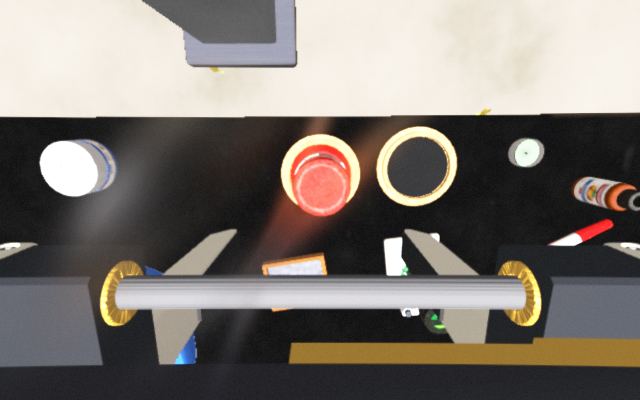

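The red jar (lid 322,187) stands centred in its rim (320,174). Next I'll look at the black jar and the block.

```bash
python3 -m pendant '[[[-0.5,-3,-0.6],0],[[-1.3,-26.3,-0.6],0],[[-1.3,-26.3,-0.6],0],[[-1.3,-26.3,-0.6],0],[[-1.3,-26.3,-0.6],0],[[-1.3,-26.3,-0.6],0],[[-1.3,-26.3,-0.6],0],[[-1.3,-26.3,-0.6],0]]'
python3 -c "
from h import *
go(.46,-.40,.27,90)"
```

```text
time: 25.27
tcp_pos: [0.4433, -0.0769, 0.2649]
tool_rot: [0.003, 1.0, 0.001, -0.002]
ft_force: [1.0, -0.0, -1.0]
width: 0.0929
grasp_force: 0.0
t=25.3 tcp [ 0.4433 -0.0769  0.2649] psi 89.6 q6 -1.85 w 0.093 -> shift [ -0.75 -12.92  -0.22] turn -0.06 (±30)
```

```bash
python3 -m pendant '[[[-0.7,-12.5,-0.2],0],[[-0.7,-12.5,-0.2],0],[[-0.7,-12.5,-0.2],0],[[-0.7,-12.5,-0.2],0],[[-0.7,-12.5,-0.2],0],[[-0.7,-12.5,-0.2],0],[[-0.7,-12.5,-0.2],0],[[-0.7,-12.5,-0.2],0]]'
python3 -m pendant '[[[0,0,0],0],[[0,0,0],0],[[0,0,0],0],[[0,0,0],0],[[0,0,0],0]]'
python3 - <<'E'
from h import *
import pickle
s=read_state(); im=get_image('wrist'); save(im,'w5.png'); pickle.dump(s,open('s5.pkl','wb'))
print(proj('wrist',(.531,-.441,.094),s),proj('wrist',(.4219,-.3771,.028),s),proj('wrist',(.4219,-.3771,.068),s))
go(.46,-.40,.27,90)
E
```

```text
time: 25.93
tcp_pos: [0.4585, -0.3912, 0.2686]
tool_rot: [0.005, 1.0, 0.001, -0.002]
ft_force: [1.4, 0.5, 0.1]
width: 0.0931
grasp_force: 0.0
time: 26.35
tcp_pos: [0.4606, -0.3865, 0.2721]
tool_rot: [0.003, 1.0, 0.0, -0.0]
ft_force: [-0.3, -0.2, -0.1]
width: 0.0925
grasp_force: 0.0
[274.03765432 243.7085576 ] [326.25120984 147.26868553] [326.93442317 149.54822171]
t=26.4 tcp [ 0.4607 -0.3867  0.2723] psi 89.7 q6 -2.35 w 0.093 -> shift [ 0.03 -0.53  0.09] turn -0.05 (±30)
```

View pics/w5.png

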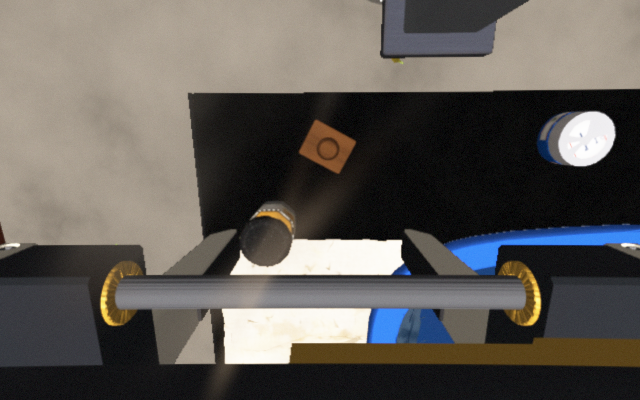

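```bash
python3 - <<'E'
from h import *
import pickle; s=pickle.load(open('s5.pkl','rb'))
print(onz('wrist',(267.5,243),.094,s),onz('wrist',(328,148.5),.068,s))
t=cv2.imread('pics/top0.png')[198:238,450:500]; t=np.uint8(255*(t/255.)**.6); cv2.imwrite('pics/c10.png',cv2.resize(t,(500,400),interpolation=2))
E
```

```text
[ 0.53004405 -0.44877067  0.094     ] [ 0.42067323 -0.37582939  0.068     ]
```

View pics/c10.png

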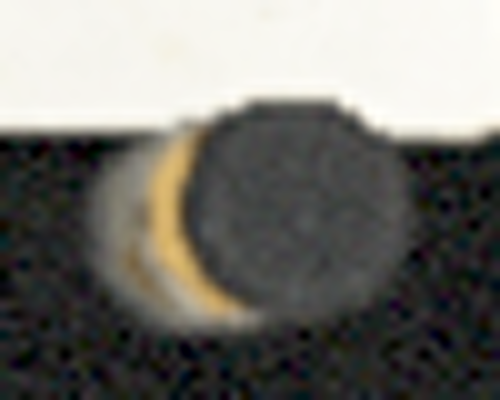

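I've now viewed 17 pictures, over the limit of 14, so I won't view any more and will check numerically from here. The lid is at (480,219) in the top view and (267,243) in the wrist view, which puts the black jar at about (0.529, -0.451).

```bash
python3 -m pendant '[[[-2.73,-2.57,0],0],[[-2.73,-2.57,0],0],[[-2.73,-2.57,0],0],[[-2.73,-2.57,1.5],0],[[-2.73,-2.57,3],0],[[-2.73,-2.57,4],0],[[-2.73,-2.57,4],0]]'
python3 -c "
from h import *
go(.529,-.451,.068,90)"
```

```text
time: 26.98
tcp_pos: [0.5257, -0.4489, 0.1641]
tool_rot: [0.003, 1.0, 0.004, -0.004]
ft_force: [-1.2, 0.7, -2.0]
width: 0.0929
grasp_force: 0.0
t=27.0 tcp [ 0.5257 -0.4489  0.1641] psi 89.7 q6 -2.35 w 0.093 -> shift [-0.17 -0.11  3.84] turn -0.05 (±30)
```

```bash
python3 -m pendant '[[[0,0,0],0],[[0,0,1.4],0],[[0,0,2.8],0],[[0,0,4],0],[[0,0,4.1],0],[[0,0,4.1],0],[[0,0,4.1],0]]'
python3 -c "
from h import *
go(.529,-.451,.068,90)"
python3 -m pendant '[[[0,0,0],0],[[0,0,0],0],[[0,0,0],0],[[0,0,0],0],[[0,0,0],0],[[0,0,0],0],[[0,0,0],0],[[0,0,0],0]]' 1 30
python3 -m pendant '[[[0,0,0],0],[[0,0,-0.5],0],[[0,0,-2],0],[[0,0,-3.6],0],[[0,0,-5.2],0],[[0,0,-6.8],0],[[0,0,-6.8],0],[[0,0,-6.8],0]]'
python3 -c "
from h import *
go(.42,.3865,.24,90)"
```

```text
time: 27.57
tcp_pos: [0.5299, -0.454, 0.0738]
tool_rot: [0.003, 1.0, -0.002, 0.002]
ft_force: [-0.1, -1.4, 0.5]
width: 0.0934
grasp_force: 0.0
t=27.6 tcp [ 0.5299 -0.454   0.0738] psi 89.6 q6 -2.35 w 0.093 -> shift [0.04 0.12 0.23] turn -0.06 (±30)
time: 28.23
tcp_pos: [0.5285, -0.4529, 0.0704]
tool_rot: [0.003, 1.0, -0.0, 0.0]
ft_force: [-0.1, -0.9, 4.0]
width: 0.0624
grasp_force: 30.0
time: 28.9
tcp_pos: [0.5294, -0.4537, 0.2441]
tool_rot: [0.003, 1.0, -0.002, 0.002]
ft_force: [-1.2, 0.1, -4.3]
width: 0.0627
grasp_force: 30.0
t=28.9 tcp [ 0.5294 -0.4537  0.2441] psi 89.6 q6 -2.35 w 0.063 -> shift [ 4.600e+00  3.358e+01 -1.000e-02] turn -0.06 (±30)
```

```bash
python3 -m pendant '[[[0.1,1,0],0],[[4.6,33.5,0],0],[[4.6,33.5,0],0],[[4.6,33.5,0],0],[[4.6,33.5,0],0],[[4.6,33.5,0],0],[[4.6,33.5,0],0],[[4.6,33.5,0],0]]'
python3 -c "
from h import *
go(.42,.3865,.24,90)"
```

```text
time: 29.57
tcp_pos: [0.4855, -0.136, 0.2367]
tool_rot: [0.003, 1.0, 0.001, -0.002]
ft_force: [0.7, 1.1, -3.3]
width: 0.0625
grasp_force: 30.0
t=29.6 tcp [ 0.4855 -0.136   0.2367] psi 89.6 q6 -1.94 w 0.062 -> shift [ 2.77 20.88 -0.08] turn -0.07 (±30)
```

```bash
python3 -m pendant '[[[2.8,20.6,0],0],[[2.8,20.6,0],0],[[2.8,20.6,0],0],[[2.8,20.6,0],0],[[2.8,20.6,0],0],[[2.8,20.6,0],0],[[2.8,20.6,0],0],[[2.8,20.6,0],0]]'
python3 -c "
from h import *
go(.42,.3865,.24,90)"
```

```text
time: 30.23
tcp_pos: [0.4428, 0.1937, 0.2371]
tool_rot: [0.003, 1.0, -0.001, -0.002]
ft_force: [0.5, -0.3, -4.2]
width: 0.0628
grasp_force: 30.0
t=30.2 tcp [0.4428 0.1937 0.2371] psi 89.6 q6 -1.26 w 0.063 -> shift [ 0.96  7.71 -0.12] turn -0.06 (±30)
```

```bash
python3 -m pendant '[[[0.9,7.2,0],0],[[0.9,7.2,0],0],[[0.9,7.2,0],0],[[0.9,7.2,0],0],[[0.9,7.2,0],0],[[0.9,7.2,0],0],[[0.9,7.2,0],0]]'
python3 -m pendant '[[[0,0,0],0],[[0,0,0],0],[[0,0,0],0],[[0,0,0],0]]'
python3 - <<'E'
from c import *
go(.42,.3865,.085,90)
for im,n in ((cv2.cvtColor(cv2.imread('pics/w4.png'),cv2.COLOR_BGR2RGB),'w4'),):
    s={'tool_rot':[.003,1,0,.001],'tcp_pos':[.4279,.2564,.2552]}
    hsv=cv2.cvtColor(im,cv2.COLOR_RGB2HSV);H,S,V=[hsv[...,i].astype(int) for i in range(3)]
    circ(im,'blst',(H>5)&(H<28)&(S>40)&(V>130),(417,166),.012,s,50)
s=read_state();im=get_image('wrist');hsv=cv2.cvtColor(im,cv2.COLOR_RGB2HSV);V=hsv[...,2].astype(int)
E
```

```text
time: 30.82
tcp_pos: [0.4222, 0.3721, 0.2369]
tool_rot: [0.002, 1.0, -0.002, -0.002]
ft_force: [-0.3, -0.9, -4.0]
width: 0.0627
grasp_force: 30.0
time: 31.15
tcp_pos: [0.4241, 0.3713, 0.2398]
tool_rot: [0.004, 1.0, -0.0, 0.0]
ft_force: [-0.2, 0.5, -2.9]
width: 0.0627
grasp_force: 30.0
t=31.1 tcp [0.4241 0.3713 0.2398] psi 89.5 q6 -0.93 w 0.063 -> shift [0.17 0.61 6.19] turn -0.08 (±30)
blst [416.1 165.7] [0.4148 0.3855 0.012 ] diam [0.1028 0.1104]
```

```bash
python3 -m pendant '[[[0.22,0.6,0],0],[[0.22,0.6,1.5],0],[[0.22,0.6,3],0],[[0.22,0.6,4.5],0],[[0.22,0.6,5.6],0],[[0.22,0.6,6.2],0],[[0.22,0.6,6.2],0],[[0.22,0.6,6.2],0]]'
python3 -m pendant '[[[0,0,0.05],0],[[0,0,0.1],0],[[0,0,0.15],0],[[0,0,0.15],0]]'
python3 -c "
from h import *
go(.418,.386,.0764,90)"
```

```text
time: 31.87
tcp_pos: [0.418, 0.3867, 0.0843]
tool_rot: [0.004, 1.0, -0.001, -0.001]
ft_force: [0.4, -0.2, -2.7]
width: 0.0624
grasp_force: 30.0
time: 32.2
tcp_pos: [0.419, 0.3878, 0.0821]
tool_rot: [0.003, 1.0, 0.001, 0.001]
ft_force: [0.3, -0.4, -3.0]
width: 0.0626
grasp_force: 30.0
t=32.2 tcp [0.419  0.3878 0.0821] psi 89.6 q6 -0.91 w 0.063 -> shift [ 0.04 -0.07  0.23] turn -0.06 (±30)
```

```bash
python3 -m pendant '[[[0.04,-0.05,0.08],0],[[0.04,-0.05,0.15],0],[[0.04,-0.05,0.2],0],[[0.04,-0.05,0.22],0],[[0.04,-0.05,0.22],0]]'
python3 -m pendant '[[[0,0,0],0],[[0,0,0],0],[[0,0,0],0],[[0,0,0],0],[[0,0,0],0],[[0,0,0],0]]' -1
python3 -m pendant '[[[0,0,-0.5],0],[[0,0,-2],0],[[0,0,-3.6],0],[[0,0,-5.2],0],[[0,0,-6.8],0],[[0,0,-7.2],0],[[0,0,-7.2],0],[[0,0,-7.2],0]]'
python3 - <<'E'
from c import *
s=read_state(); im=get_image('wrist'); save(im,'w6.png')
hsv=cv2.cvtColor(im,cv2.COLOR_RGB2HSV);H,S,V=[hsv[...,i].astype(int) for i in range(3)]
u=proj('wrist',(.418,.386,.012),s); l=proj('wrist',(.418,.386,.1),s); print(u,l)
circ(im,'blst',(H>5)&(H<28)&(S>40)&(V>110),u,.012,s,55)
for th in (30,45,60):
  c=blob((V<th)&(np.hypot(*(np.indices(V.shape)[::-1]-np.array(l)[:,None,None]))<40),l,40); print(th,cv2.minEnclosingCircle(c),cv2.contourArea(c))
go(.421,-.376,.27,90)
E
```

```text
time: 32.62
tcp_pos: [0.4178, 0.3861, 0.0764]
tool_rot: [0.003, 1.0, 0.0, 0.0]
ft_force: [-1.9, -2.9, 3.6]
width: 0.0625
grasp_force: 30.0
time: 33.12
tcp_pos: [0.4173, 0.3861, 0.0754]
tool_rot: [0.003, 1.0, -0.0, -0.0]
ft_force: [-0.4, -0.0, 0.0]
width: 0.0923
grasp_force: 0.0
time: 33.78
tcp_pos: [0.4178, 0.3865, 0.2569]
tool_rot: [0.003, 1.0, 0.001, 0.001]
ft_force: [-0.2, -1.4, 0.1]
width: 0.0931
grasp_force: 0.0
[318.76377435 176.05032336] [318.58628479 189.2371601 ]
blst [316.1 180.9] [0.4246 0.3823 0.012 ] diam [0.1095 0.1339]
30 ((349.5, 214.0), 3.9052248001098633) 2.0
45 ((343.5, 209.5), 22.726736068725586) 204.0
60 ((341.5, 209.5), 24.789209365844727) 292.5
t=33.8 tcp [0.4171 0.3859 0.2549] psi 89.6 q6 -0.91 w 0.093 -> shift [ -0.36 -30.47  -0.59] turn -0.06 (±30)
```

```bash
python3 -m pendant '[[[-0.36,-3,-0.6],2],[[-0.36,-30.4,-0.6],21.1],[[-0.36,-30.4,-0.6],21.1],[[-0.36,-30.4,-0.6],21.1],[[-0.36,-30.4,-0.6],21.1],[[-0.36,-30.4,-0.6],21.1],[[-0.36,-30.4,-0.6],21.1],[[-0.36,-30.4,-0.6],21.1]]'
python3 -c "
from h import *
go(.421,-.376,.27,-37)"
```

```text
time: 34.5
tcp_pos: [0.42, 0.0521, 0.264]
tool_rot: [0.485, 0.875, -0.001, -0.002]
ft_force: [0.8, -0.4, 0.2]
width: 0.0928
grasp_force: 0.0
t=34.5 tcp [0.42   0.0521 0.264 ] psi 32.0 q6 -0.56 w 0.093 -> shift [-14.54  -9.04  -0.24] turn 11.50 (±30)
```

```bash
python3 -m pendant '[[[-14.5,-9,-0.2],11.5],[[-14.5,-9,-0.2],11.5],[[-14.5,-9,-0.2],11.5],[[-14.5,-9,-0.2],11.5],[[-14.5,-9,-0.2],11.5],[[-14.5,-9,-0.2],11.5],[[-14.5,-9,-0.2],11.5],[[-14.5,-9,-0.2],11.5]]'
python3 -c "
from h import *
go(.421,-.376,.27,-37)"
```

```text
time: 35.17
tcp_pos: [0.4231, -0.2809, 0.2678]
tool_rot: [0.845, 0.535, -0.001, -0.002]
ft_force: [1.0, 0.3, -0.2]
width: 0.0929
grasp_force: 0.0
t=35.2 tcp [ 0.4231 -0.2809  0.2678] psi -25.3 q6 -0.24 w 0.093 -> shift [-3.47  1.55 -0.1 ] turn 1.94 (±30)
```

```bash
python3 -m pendant '[[[-3.2,1.5,0],1.9],[[-3.2,1.5,0],1.9],[[-3.2,1.5,0],1.9],[[-3.2,1.5,0],1.9],[[-3.2,1.5,0],1.9],[[-3.2,1.5,0],1.9]]' -0.1
python3 -c "
from h import *
go(.421,-.376,.042,-37)"
```

```text
time: 35.67
tcp_pos: [0.4247, -0.3663, 0.2692]
tool_rot: [0.892, 0.452, -0.0, -0.001]
ft_force: [-0.7, 0.5, -0.3]
width: 0.0579
grasp_force: 0.0
t=35.7 tcp [ 0.4247 -0.3663  0.2692] psi -36.3 q6 -0.17 w 0.058 -> shift [-0.41  0.13  9.09] turn 0.12 (±30)
```

```bash
python3 -m pendant '[[[-0.4,0.13,0],0],[[-0.4,0.13,1.5],0],[[-0.4,0.13,3],0],[[-0.4,0.13,4.5],0],[[-0.4,0.13,6],0],[[-0.4,0.13,7],0],[[-0.4,0.13,7],0],[[-0.4,0.13,7],0]]'
python3 -c "
from h import *
go(.421,-.376,.042,-37)"
```

```text
time: 36.33
tcp_pos: [0.4209, -0.3764, 0.0946]
tool_rot: [0.892, 0.452, -0.0, -0.001]
ft_force: [0.1, -0.2, 0.6]
width: 0.0511
grasp_force: 0.0
t=36.3 tcp [ 0.4209 -0.3764  0.0946] psi -36.3 q6 -0.19 w 0.051 -> shift [0.02 0.   2.1 ] turn 0.12 (±30)
```

```bash
python3 -m pendant '[[[0,0,0.8],0],[[0,0,1.6],0],[[0,0,2],0],[[0,0,2.1],0],[[0,0,2.1],0]]'
python3 -m pendant '[[[0,0,0],0],[[0,0,0],0],[[0,0,0],0],[[0,0,0],0],[[0,0,0],0],[[0,0,0],0],[[0,0,0],0],[[0,0,0],0]]' 1 15
python3 -c "
from h import *
go(.421,-.376,.042,-37)"
python3 -m pendant '[[[0,0,0],0],[[0,0,-1],0],[[0,0,-2.5],0],[[0,0,-4],0],[[0,0,-5.6],0],[[0,0,-7],0],[[0,0,-7],0],[[0,0,-7],0]]'
python3 -c "
from h import *
go(.5886,.222,.24,1.5)"
```

```text
time: 36.75
tcp_pos: [0.422, -0.3781, 0.044]
tool_rot: [0.892, 0.451, 0.0, 0.0]
ft_force: [-0.0, 0.7, 0.3]
width: 0.0513
grasp_force: 0.0
time: 37.42
tcp_pos: [0.4218, -0.3781, 0.0435]
tool_rot: [0.892, 0.451, 0.0, 0.0]
ft_force: [-1.5, -0.4, 5.2]
width: 0.0265
grasp_force: 15.0
t=37.4 tcp [ 0.4218 -0.3781  0.0435] psi -36.4 q6 -0.19 w 0.026 -> shift [ 0.05 -0.07  0.06] turn 0.10 (±30)
time: 38.08
tcp_pos: [0.4227, -0.3791, 0.2208]
tool_rot: [0.892, 0.451, 0.001, 0.003]
ft_force: [-0.4, 0.7, -2.2]
width: 0.0262
grasp_force: 15.0
t=38.1 tcp [ 0.4227 -0.3791  0.2208] psi -36.4 q6 -0.19 w 0.026 -> shift [23.29 -8.91 -0.84] turn -6.31 (±30)
```

```bash
python3 -m pendant '[[[1,-0.4,-0.9],0],[[23.3,-8.9,-0.9],-6.3],[[23.3,-8.9,-0.9],-6.3],[[23.3,-8.9,-0.9],-6.3],[[23.3,-8.9,-0.9],-6.3],[[23.3,-8.9,-0.9],-6.3],[[23.3,-8.9,-0.9],-6.3],[[23.3,-8.9,-0.9],-6.3]]'
python3 -c "
from h import *
go(.5886,.222,.24,1.5)"
```

```text
time: 38.75
tcp_pos: [0.5052, -0.0684, 0.2378]
tool_rot: [0.697, 0.717, -0.001, -0.002]
ft_force: [0.6, 0.6, -0.4]
width: 0.0265
grasp_force: 15.0
t=38.8 tcp [ 0.5052 -0.0684  0.2378] psi 1.6 q6 -0.26 w 0.027 -> shift [11.52  3.65 -0.09] turn 0.01 (±30)
```

```bash
python3 -m pendant '[[[11,3.5,0],0],[[11,3.5,0],0],[[11,3.5,0],0],[[11,3.5,0],0],[[11,3.5,0],0],[[11,3.5,0],0],[[11,3.5,0],0],[[11,3.5,0],0]]'
python3 -m pendant '[[[0,0,0],0],[[0,0,0],0],[[0,0,0],0],[[0,0,0],0]]'
python3 -c "
from h import *
go(.5886,.222,.058,1.5)"
```

```text
time: 39.42
tcp_pos: [0.5858, 0.2127, 0.2362]
tool_rot: [0.696, 0.718, -0.001, -0.002]
ft_force: [0.2, -0.3, -0.5]
width: 0.0265
grasp_force: 15.0
time: 39.75
tcp_pos: [0.5867, 0.2049, 0.2399]
tool_rot: [0.699, 0.715, -0.0, -0.0]
ft_force: [0.2, -0.1, -0.7]
width: 0.0267
grasp_force: 15.0
t=39.8 tcp [0.5867 0.2049 0.2399] psi 1.3 q6 0.23 w 0.027 -> shift [0.68 0.1  7.28] turn -0.03 (±30)
```

```bash
python3 -m pendant '[[[0.68,0.1,0],0],[[0.68,0.1,1.5],0],[[0.68,0.1,3],0],[[0.68,0.1,4.5],0],[[0.68,0.1,6],0],[[0.68,0.1,7.2],0],[[0.68,0.1,7.2],0],[[0.68,0.1,7.2],0]]'
python3 -m pendant '[[[0,0,0.05],0],[[0,0,0.1],0],[[0,0,0.15],0],[[0,0,0.15],0]]'
python3 -c "
from h import *
go(.5886,.222,.0495,1.5)"
```

```text
time: 40.42
tcp_pos: [0.5874, 0.222, 0.0589]
tool_rot: [0.699, 0.715, -0.002, -0.001]
ft_force: [0.7, 0.9, -0.7]
width: 0.0262
grasp_force: 15.0
time: 40.75
tcp_pos: [0.5903, 0.2238, 0.0586]
tool_rot: [0.698, 0.716, 0.001, 0.001]
ft_force: [-0.7, -0.3, -1.5]
width: 0.0265
grasp_force: 15.0
t=40.8 tcp [0.5903 0.2238 0.0586] psi 1.4 q6 0.26 w 0.026 -> shift [-0.07 -0.07  0.36] turn -0.01 (±30)
```

```bash
python3 -m pendant '[[[-0.06,-0.06,0.1],0],[[-0.06,-0.06,0.2],0],[[-0.06,-0.06,0.3],0],[[-0.06,-0.06,0.34],0],[[-0.06,-0.06,0.34],0],[[-0.06,-0.06,0.34],0]]'
python3 -c "
from h import *
go(.5886,.222,.0495,1.5)"
```

```text
time: 41.25
tcp_pos: [0.5875, 0.2229, 0.0494]
tool_rot: [0.698, 0.716, 0.001, -0.0]
ft_force: [-5.8, 0.5, 9.9]
width: 0.0264
grasp_force: 15.0
t=41.2 tcp [0.5875 0.2229 0.0494] psi 1.4 q6 0.25 w 0.026 -> shift [-0.04  0.04 -0.  ] turn -0.01 (±30)
```

Contact came at the expected height. I'll release, rise and move aside for a numerical check from the top camera.

```bash
python3 -m pendant '[[[0,0,-0.02],0],[[0,0,-0.02],0],[[0,0,-0.02],0],[[0,0,-0.02],0],[[0,0,-0.02],0],[[0,0,-0.02],0]]' -0.1
python3 -m pendant '[[[0,0,-0.5],0],[[0,0,-2],0],[[0,0,-3.6],0],[[0,0,-5.2],0],[[0,0,-6.8],0],[[0,0,-8],0],[[0,0,-8],0],[[0,0,-8],0]]' 
python3 -m pendant '[[[-2,-2,0],0],[[-12,-4,0],0],[[-12,-4,0],0],[[-12,-4,0],0],[[-12,-4,0],0],[[-12,-4,0],0],[[-12,-4,0],0],[[-12,-4,0],0]]' 
python3 - <<'E'
from h import *
im=get_image('top'); save(im,'top1.png'); s=read_state(); print(s['time'],s['tcp_pos'])
hsv=cv2.cvtColor(im,cv2.COLOR_RGB2HSV); H,S,V=[hsv[...,i].astype(int) for i in range(3)]
def c(n,m,P,z,rad):
    u=proj('top',P); e=cv2.fitEllipse(cv2.convexHull(blob(m,u,rad))); print(n,np.round(e[0],1),np.round(e[1],1),'exp',u.round(1),onz('top',e[0],z).round(4))
c('red lid',((H<10)|(H>170))&(S>120)&(V>70),(.428,.256,.103),.103,20)
wood=(H>5)&(H<28)&(S>50)&(V>130)
c('redst',wood,(.428,.256,.012),.012,24); c('blst',wood,(.418,.386,.012),.012,24)
c('blk lid',(V<75)&(V>28),(.418,.386,.1),.1,13)
b=blob((H<20)&(S>110)&(V>50),proj('top',(.5886,.222,.034)),14); r=cv2.boxPoints(cv2.minAreaRect(b)); w=np.array([onz('top',p,.034) for p in r]); print('block',w.mean(0),[(np.linalg.norm(k).round(3),np.degrees(np.arctan2(k[1],k[0])).round(1)) for k in (w[1]-w[0],w[2]-w[1])])
c('pot',(S<60)&(V>120),(.414,-.0537,.041),.041,25)
g=(H>40)&(H<85)&(S>70)&(V>60); u=proj('top',(.5759,.395,.115)); print('spice exp cap',u); c('emblem',g,(.5759,.395,.115),.115,7)
a=cv2.imread('pics/top0.png'); P=proj('top',(.7,.28,.08)); x,y=219,149
print('glass diff',np.abs(a[y-18:y+18,x-16:x+18].astype(int)-im[y-18:y+18,x-16:x+18,::-1]).mean())
E
```

```text
time: 41.75
tcp_pos: [0.5873, 0.2219, 0.0483]
tool_rot: [0.698, 0.716, -0.0, -0.0]
ft_force: [-0.8, 0.1, -0.6]
width: 0.0511
grasp_force: 0.0
time: 42.42
tcp_pos: [0.5891, 0.2224, 0.253]
tool_rot: [0.698, 0.716, 0.003, 0.002]
ft_force: [-0.5, -0.6, -0.4]
width: 0.0508
grasp_force: 0.0
time: 43.08
tcp_pos: [0.4929, -0.0831, 0.2471]
tool_rot: [0.699, 0.715, -0.001, -0.001]
ft_force: [1.0, 0.3, -0.9]
width: 0.0517
grasp_force: 0.0
43.1333 [ 0.49225691 -0.08687494  0.24703804]
red lid [222.2 251.7] [29.  32.7] exp [217.5 251.5] [0.4276 0.2432 0.103 ]
redst [226.4 251.6] [36.3 37.3] exp [225.8 251.5] [0.4276 0.2543 0.012 ]
blst [182.6 253.6] [35.4 37.1] exp [181.9 253.8] [0.4188 0.3841 0.012 ]
blk lid [171.9 253.8] [21.6 25. ] exp [170.6 254. ] [0.4188 0.3825 0.1   ]
block [0.58480642 0.22635415 0.034     ] [(np.float64(0.071), np.float64(-79.6)), (np.float64(0.047), np.float64(-168.3))]
pot [329.4 259.1] [17.8 24.3] exp [332.2 258.7] [ 0.4127 -0.0456  0.041 ]
spice exp cap [168.70407745 195.68446527]
emblem [169.  195.5] [8.3 9.6] exp [168.7 195.7] [0.5765 0.3943 0.115 ]
glass diff 3.5610021786492374
```

```bash
python3 - <<'E'
from h import *
im=cv2.cvtColor(cv2.imread('pics/top1.png'),cv2.COLOR_BGR2RGB); hsv=cv2.cvtColor(im,cv2.COLOR_RGB2HSV); H,S,V=[hsv[...,i].astype(int) for i in range(3)]
b=blob(((H<10)|(H>170))&(S>120)&(V>70),(219,251.5),20)[:,0]; print('x',b[:,0].min(),b[:,0].max(),'y',b[:,1].min(),b[:,1].max())
P=np.array([.428,.256,.103]); print('expected left',proj('top',P+[0,.0325,0]),'right',proj('top',P-[0,.0325,0]),'up/dn',proj('top',P+[.0325,0,0]),proj('top',P-[.0325,0,0]))
E
```

```text
x 206 238 y 238 265
expected left [205.60646184 251.19591088] right [229.38434959 251.74732377] up/dn [218.00709453 239.38204309] [216.94176478 263.63309979]
```

The lid's left edge is at 206, against an expected 205.6, so the red jar is centred. Everything checks out, so I'll hand in.

```bash
python3 -m pendant '[[[0,0,0],0],[[0,0,0],0],[[0,0,0],0]]' | head -2; python3 -c "
from bench import close_job; print(close_job())"
```

```text
time: 43.38
tcp_pos: [0.4948, -0.0795, 0.2477]
the job is handed in; nothing more can be done
None
```

The job is handed in at about 43 s: both big jars are in their stands, the block is in the tray and the spice jar is snapped home in the clip, as checked by measuring the camera images, though I viewed 17 pictures against the allowed 14 and the final pot reading (8 mm off, well under 30 mm) was partly hidden by the gripper.

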